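Put the bench kit back on its outlined pads

ROBOT

A 6-joint arm with a two-finger parallel gripper is mounted at the origin on a cart in front of the work surface, level with it; the furniture and walls round the work are solid. World frame = base frame: x ahead of the robot, y to its left, z up, the work surface at z = 0. Lengths are in m, angles in rad, forces in N, time in s.
With the tool pointing down it reaches from about 0.4 to 0.825 m from the base axis. Payload 7 kg.
Tool frame: the origin (TCP) lies between the finger pads; the fingertips stand env.tcp_to_tips ahead of it and the grasp point (between the pads) lies 5 mm behind it (env.tcp_to_tips is the distance from the TCP to the fingertips, in m); z points along the fingers, x is the direction in which the jaws open and shut, and the axes are right-handed (so a half turn about z gives the same grasp; the last joint's range is limited). The gripper opens to 88 mm and grips with 3 to 60 N. Pads are 19 mm wide; open, the fingers measure 130 mm over their backs; the gripper's body (78 mm by 193 mm) begins 47 mm behind the grasp point.
Start: joints at [-0.875, 0.359, 0.012, 0, -1.224, -0.288], TCP at [0.268, -0.62, 0.241] pointing down, gripper open.
Joint ranges: [-3.07, 3.07], [-1.43, 2.12], [-1.02, 1.25], [-3.03, 1.67], [-3.05, -0], [-3.03, 3.03]. Speed limits (rad/s): [2.39, 2.39, 3.01, 3.14, 3.14, 3.14].

INTERFACE

Orientations are given as a unit quaternion [x, y, z, w].
In Python, from plant import env gives the robot as it stands. The module is installed in compiled form; this text tells all that it offers.
- The arm moves only by the shell command python3 -m crank 'ROWS'. ROWS is a JSON object of lists of equal length, an entry for each row: "slide": the shift along the tool's x, y, z in mm, a list of three; "turn": the turn, a rotation vector about the tool's x, y, z in degrees, a list of three; "jaw": the opening in per cent of the stroke, from 0 (shut) to 100 (fully open). In form: {"slide": [[dx, dy, dz], ...], "turn": [[rx, ry, rz], ...], "jaw": [jaw, ...]}. A call has 1 to 5 rows; each row is the pose to reach, as a shift and turn from the pose commanded when the call began, along the tool's axes at that moment; what a row does not reach only later rows make up. A row lasts 1/12 s, in which the tool goes at most 41.7 mm and 7.16 degrees, less where a joint would pass 70% of its speed; a pose out of reach is approached as far as the arm can. A call with a gripper value outside its range is refused whole. The fingers move at their own pace and stop on an object; the grip force is fixed at half the most. Time passes only in rows, so rows that repeat a pose let the fingers close. It gives the time, the measured TCP pose, the force and the opening at its end, in the units of the state.
- env.get_state(): the state, without advancing time (a new reading comes with each control period).
- env.get_image(name): name is "scene" or "top" or "wrist"; returns a dict with "pixels" (480x640x3 uint8, blue, green, red), "fx", "fy", "cx", "cy" (pixels), "xyz" and "orientation" of the camera in the world. Camera axes: x right, y up, looking along -z (the intrinsics and any distortion apply to the point x, -y, -z); pixel columns grow to the right and rows downward; lengths in m; the calibration is good to about 2 mm. A picture is of the moment at which its call begins. There is no depth.
- env.job_done(): hands the job in, once; it reports no verdict.
Trained networks look in the newest picture that a camera, given by its name, has taken for a name from the list of things; names that differ only in an ending like _2 or _b are one class to them, and where a whole thing is asked for, a point or a joint stands for the part that bears it (a point fixed in the world has none). Each returns a list of dicts, best first, with "score" (0 to 1); they miss things now and then, are a little off and sometimes report something else, mostly with a low value. They report only what shows in the picture. A call takes as long as a camera call. They do not tell look-alikes from the thing itself.
- env.regions_of(query, camera): "pixels" (480x640 bool, what is visible of it) and "bbox" ([centre column, centre row, width, height] in pixels, round what is visible of it).
The state is a dict: "t": time; "joint_pos": joint angles; "qd": joint speeds; "joint_efforts": joint torques, N m; "tool_pos": TCP position; "eef_rot": TCP orientation; "wrist_force": force on the tool from outside, world axes, zero at the start; "ft_torque": the same for the moment, N m; "finger_gap": finger opening in m.
Only numpy, scipy, OpenCV 4.12 (cv2) and the standard library are available. Lean on these libraries where they do the work, as an engineer would, in place of code of your own. Each camera call takes 0.05 s, during which the arm holds its last target.

TASK

Put the glue bottle, the screw jar, the stone dental model and the wax block each on the grey pad whose dark outline has its shape and size, centred on the outline, upright and lined up with it (the model's rounded front on the outline's rounded end). The glue bottle was left standing on the wax block's pad, so it has to go before the block can; do not shove the wax carver that lies among the things.

Things in the scene. Friction and masses are not known exactly. Their poses are not given: they have to be found in the camera images.
- glue_center (a point): glue bottle, loose: white round bottle 32 mm in diameter up to 52 mm height, then a 20 mm black cap, 80 mm tall in all, 35 g; at the start it stands upright on the wax pad (see there), in the way. The point is on its axis half-way up (40 mm above its underside).
- jar_center (a point): screw jar, loose: white round jar with a blue lid, 48 mm in diameter, 55 mm tall, 110 g, standing upright on the bench. The point is on its axis half-way up (27.5 mm above its underside).
- model_center (a point): off-white stone dental model, loose: horseshoe-shaped plinth with teeth on top, 54 mm (x) by 60 mm (y), 28 mm tall, 75 g, lying flat on the bench. The flat heel is at its -x end, the rounded front with the front teeth at its +x end, z is up. It is widest (about 58 mm, straight sides) across y at its middle and heel. The point is at the centre of its 54x60 mm outline, half-way up (14 mm above its underside).
- model_front (a point): a point on the same dental model, 22 mm from its centre towards its rounded front (+x), 14 mm above its underside.
- wax_center (a point): block of tan modelling wax, loose: plain slab 56 mm (x) by 86 mm (y), 19 mm tall, 60 g, lying flat on the bench. The point is its centre (9.5 mm above its underside); z is up.
- pad_glue_mark (a point): fixed grey pad 76x76 mm, 4 mm thick, with the small dark disc outline, 38 mm in diameter, for the glue bottle. The point is the centre of the disc, on the pad's flat top (4 mm above the bench), z up. The outlines of all four pads are flush marks without rim or recess.
- pad_jar_mark (a point): fixed grey pad 92x92 mm, 4 mm thick, with the larger dark disc outline, 54 mm in diameter, for the jar. (Behind the four pads, from 0.70 m ahead of the robot base on, a raised shelf stands on the bench, its board 0.17 to 0.20 m high, with equipment standing on it: keep the gripper on the robot's side of it.) The point is the centre of the disc, on the pad's top (4 mm above the bench), z up.
- pad_model_mark (a point): fixed grey pad 96 mm (x) by 100 mm (y), 4 mm thick, with a dark horseshoe outline (straight heel, rounded front) of 60 mm (x) by 66 mm (y) for the dental model. The straight heel is at its -x end, the rounded front at its +x end. The point is the centre of the outline, on the pad's top (4 mm above the bench), z up.
- pad_wax_mark (a point): fixed grey pad 88 mm (x) by 116 mm (y), 4 mm thick, with a dark rectangle outline of 62 mm (x) by 92 mm (y) for the wax block. At the start the glue bottle stands on it. The point is the centre of the rectangle, on the pad's top (4 mm above the bench), z up.
- wax_knife_center (a point): bystander, loose: thin grey wax carver 144 mm long (along its x) and 8 mm thick, lying on the bench among the things; leave it where it lies. The point is its middle, 4 mm above the bench.
Mind the look-alikes: they are no part of the job. Several things look just like the part that bears glue_center: the one meant starts farthest to the robot's left.

How it is judged:
At the end, for the whole second after the job is handed in: Each thing rests flat on its own pad, untilted (0.12 rad), centre within 14 mm (glue bottle 12 mm) of the outline's centre; wax block within 0.22 rad and model within 0.25 rad of the outline's direction, model front to the rounded end; all released and at rest (horizontal distance between jar_center and pad_jar_mark below 0.014 m and z of jar_center in the frame of pad_jar_mark between 0.0215 and 0.0325 m and angle between each of jar_center, model_center, wax_center, glue_center's own z axis and vertical below 0.12 rad and linear speed of each of jar, model, wax, glue below 0.01 m/s and contact force between each of jar, model, wax, glue and the fingers below 0.05 N and horizontal distance between model_center and pad_model_mark below 0.014 m and z of model_center in the frame of pad_model_mark between 0.008 and 0.019 m and horizontal distance between wax_center and pad_wax_mark below 0.014 m and z of wax_center in the frame of pad_wax_mark between 0.0035 and 0.0145 m and horizontal distance between glue_center and pad_glue_mark below 0.012 m and z of glue_center in the frame of pad_glue_mark between 0.034 and 0.045 m and angle between the y axis of wax_center and the y axis of pad_wax_mark, either way round below 0.22 rad and angle between the x axis of model_center and the x axis of pad_model_mark, either way round below 0.25 rad and x of model_front in the frame of pad_model_mark above 0.005 m); the robot touches nothing.
It fails at once if the wax carver is shoved more than 30 mm from where it lay (distance of wax_knife_center from where it was at the start of the episode above 0.03 m).
It also fails if it takes over 109 s, if anything falls off the work surface, if the arm or the gripper's body presses on something with over 40 N, if the wrist force passes 120 N, or if a joint passes its speed limit or range.

## Working session

There is one attempt and no reset: what is moved stays moved. The work goes in short steps, Python scripts to look and compute and a shell command to move; the robot and the scene stay as the last step left them, time stands still between calls to the robot, and variables do not carry over. Pictures are saved under pics/ and viewed, and the job is handed in when it is done.

```bash
mkdir -p pics; ls; python3 - <<'E'
from plant import env
import cv2
s=env.get_state()
for k,v in s.items(): print(k,v)
print(env.tcp_to_tips)
for n in ["scene","top","wrist"]:
    im=env.get_image(n); cv2.imwrite(f"pics/{n}0.png",im["pixels"])
    print(n,{k:v for k,v in im.items() if k!="pixels"})
E
```

```text
pics
t 0.0
joint_pos [-8.74886388e-01  3.59397295e-01  1.10420069e-02 -3.59239751e-04
 -1.22410472e+00 -2.88098194e-01]
qd [-6.79438735e-05  4.81158319e-04 -6.61589848e-04  2.96079205e-04
  2.30144892e-03 -8.79854895e-04]
joint_efforts [-1.67032135e-04 -5.82702613e+01  2.93050861e+01  6.99724317e+00
  6.79077086e-03 -1.48189620e-04]
tool_pos [ 0.26749137 -0.61921485  0.23960697]
eef_rot [ 5.49322492e-01  8.35610004e-01  4.02236364e-04 -7.47453999e-04]
wrist_force [-0.39429644  1.2298616   0.68399017]
ft_torque [-0.00068841 -0.01898404 -0.0088146 ]
finger_gap 0.08750389612749193
0.014
scene {'fx': 463.32170337420837, 'fy': 463.32170337420837, 'cx': 317.81877364946877, 'cy': 243.84861382990263, 'xyz': array([ 0.02550935, -0.64209377,  0.56514968]), 'orientation': array([ 0.47391324, -0.15309315, -0.27902472,  0.82104442])}
top {'fx': 602.3981470965816, 'fy': 602.3981470965816, 'cx': 327.8689037814549, 'cy': 242.68905913984946, 'xyz': array([0.28214338, 0.02982424, 1.35705259]), 'orientation': array([ 0.06592451, -0.06241591, -0.70404692,  0.70432673])}
wrist {'fx': 342.65148092023605, 'fy': 342.65148092023605, 'cx': 323.76097042046285, 'cy': 240.07270872378382, 'xyz': array([ 0.18979074, -0.65434175,  0.3848156 ]), 'orientation': array([-0.08459198, -0.12933017,  0.82526232,  0.54319426])}
```

View pics/top0.png

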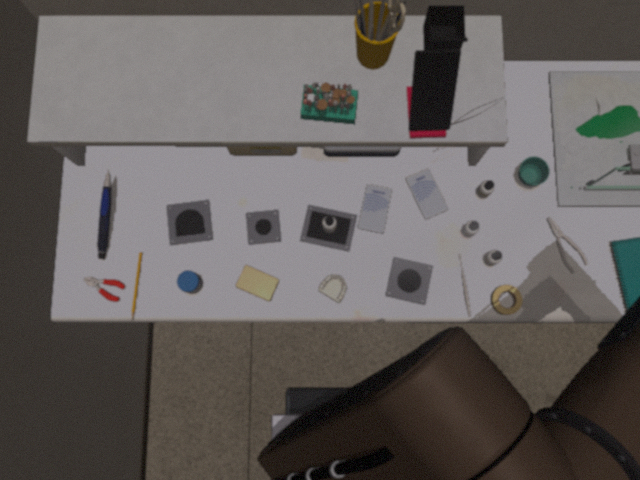

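View pics/scene0.png

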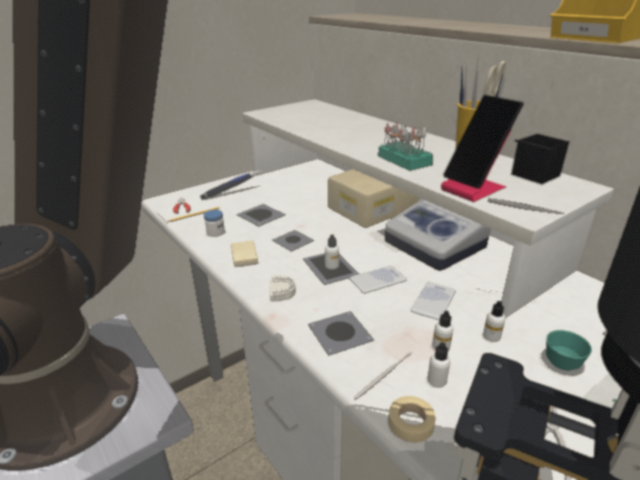

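View pics/wrist0.png

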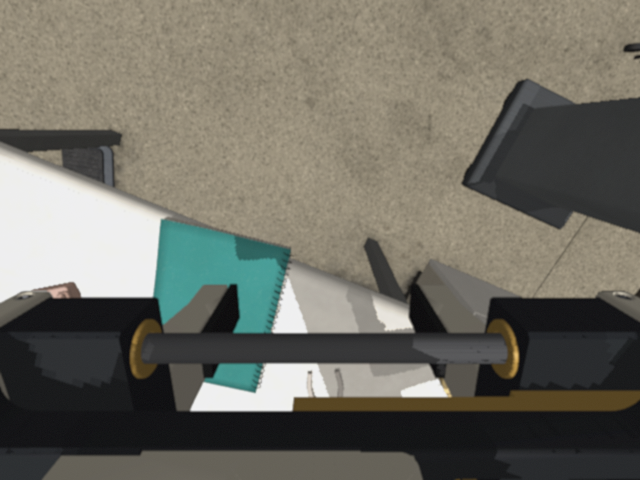

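```bash
cat > h.py <<'E'
from plant import env
import cv2, numpy as np
from scipy.spatial.transform import Rotation as R
from scipy.optimize import minimize
def proj(im,P):
    P=np.atleast_2d(P); c=R.from_quat(im["orientation"]).inv().apply(P-im["xyz"])
    return np.c_[im["cx"]+im["fx"]*c[:,0]/-c[:,2], im["cy"]-im["fy"]*c[:,1]/-c[:,2]]
def ray(im,uv,z):
    uv=np.atleast_2d(uv).astype(float)
    d=np.c_[(uv[:,0]-im["cx"])/im["fx"],-(uv[:,1]-im["cy"])/im["fy"],-np.ones(len(uv))]
    d=R.from_quat(im["orientation"]).apply(d)
    return im["xyz"]+d*((z-im["xyz"][2])/d[:,2])[:,None]
def box(lx,ly,z0,z1):
    return np.array([[a*lx/2,b*ly/2,z] for a in(-1,1) for b in(-1,1) for z in(z0,z1)])
def cyl(segs):
    t=np.linspace(0,2*np.pi,24,endpoint=False); return np.concatenate([np.c_[r*np.cos(t),r*np.sin(t),0*t+z] for r,z in segs])
t=np.linspace(-np.pi/2,np.pi/2,15)
# horseshoe: straight sides at back, half-ellipse front
def horse(z0,z1,lx=.054,ly=.060):
    return np.concatenate([np.array([[-lx/2,s*ly/2*.97,z] for s in(-1,1) for z in (z0,z1)])]+[np.c_[0+lx/2*np.cos(t),ly/2*np.sin(t),0*t+z] for z in (z0,z1)])
def hullmask(im,P,S=4):
    m=np.zeros((480*S,640*S),np.uint8); h=cv2.convexHull(((proj(im,P)+.5)*S).astype(np.float32)).round().astype(np.int32)
    cv2.fillConvexPoly(m,h,1); return cv2.resize(m.astype(np.float32),(640,480),interpolation=cv2.INTER_AREA)
def fit(im,mask,shape,x0,yaws=(0,),fixyaw=False):
    mk=mask.astype(np.float32); best=None
    def f(p,y=None):
        a=p[2]/0.1 if len(p)>2 else 0
        P=R.from_euler('z',a).apply(shape)+[p[0],p[1],0]
        h=hullmask(im,P,2); return 1-np.minimum(h,mk).sum()/np.maximum(h,mk).sum()
    for y in yaws:
        p0=[x0[0],x0[1]]+([] if fixyaw else [y*.1])
        sim=np.array([p0]+[[v+(.012 if i==j else 0)*(2 if j==2 else 1) for j,v in enumerate(p0)] for i in range(len(p0))])
        r=minimize(f,p0,method='Nelder-Mead',options=dict(initial_simplex=sim,xatol=1e-4,fatol=1e-4,maxiter=120))
        if best is None or r.fun<best.fun: best=r
    x=best.x
    return x[0],x[1],(0 if fixyaw else x[2]/.1),1-best.fun
SH=dict(wax_center=box(.056,.086,0,.019),jar_center=cyl([(.024,0),(.024,.055)]),model_center=horse(0,.028),
  glue_center=cyl([(.016,0),(.016,.052),(.010,.055),(.006,.08)]))
E
python3 - <<'E'
from h import *
for cam in ["top","scene"]:
    im=env.get_image(cam)
    for q in ["wax_center","jar_center","model_center","glue_center","wax_knife_center","pad_wax_mark"]:
        try: rs=env.regions_of(q,cam)
        except Exception as e: print(q,e); continue
        for r in rs:
            b=r["bbox"]; z=.004 if q[0]=='g' else 0
            x0=ray(im,[b[0],b[1]+ (b[3]*.3 if cam=="scene" else 0)],.01)[0]
            o=""
            if q in SH:
                fy=q in("jar_center","glue_center")
                sh=SH[q]+[0,0,z]
                o=np.round(fit(im,r["pixels"],sh,x0,np.arange(0,6.3,.8) if q[0]=='m' else (0,.8,1.6,2.4),fy),4)
            print(cam,q,round(r["score"],2),np.round(b,1),x0.round(3),o)
            if q=="wax_knife_center":
                v,u=np.nonzero(r["pixels"]); W=ray(im,np.c_[u,v],.004); print(W.mean(0),W.min(0),W.max(0))
E
```

```text
top wax_center 0.8 [257.4 283.7  42.6  33.2] [0.436 0.195 0.01 ] [0.4384 0.1958 2.7244 0.9068]
top jar_center 0.95 [190.2 282.6  24.7  24.3] [0.438 0.346 0.01 ] [0.4388 0.3431 0.     0.8299]
top jar_center 0.16 [263.  227.7  41.4  27.6] [0.565 0.185 0.01 ] [0.5585 0.1821 0.     0.474 ]
top glue_center 0.78 [468.2 229.8  20.5  21.6] [ 0.56  -0.283  0.01 ] [ 0.5586 -0.2802  0.      0.91  ]
top glue_center 0.69 [492.9 259.1  20.7  13.1] [ 0.492 -0.336  0.01 ] [ 0.4937 -0.3293  0.      0.845 ]
top glue_center 0.55 [487.6 189.8  20.   16.2] [ 0.654 -0.332  0.01 ] [ 0.6505 -0.3179  0.      0.7276]
top glue_center 0.46 [327.4 224.   15.5  17.4] [0.573 0.038 0.01 ] [0.5691 0.0357 0.     0.8964]
top wax_knife_center 0.48 [464.1 293.2   6.1  39.9] [ 0.415 -0.268  0.01 ] 
[ 0.4148739  -0.27215641  0.004     ] [ 0.37336048 -0.27910815  0.004     ] [ 0.45657748 -0.26576861  0.004     ]
top pad_wax_mark 0.8 [326.9 225.9  55.8  46.5] [0.569 0.039 0.01 ] 
scene wax_center 0.59 [214.8 220.2  22.5  28.3] [0.435 0.344 0.01 ] [0.4523 0.3855 2.7625 0.7511]
scene wax_center 0.57 [244.8 253.4  33.2  24.9] 
[... 525 characters left out ...]
-0.331  0.01 ] [ 0.4886 -0.3295  0.      0.86  ]
scene glue_center 0.59 [332.1 251.2  12.7  35.9] [0.57  0.037 0.01 ] [0.5678 0.0378 0.     0.8531]
scene glue_center 0.16 [284.  289.1  28.7  24. ] [ 0.416 -0.003  0.01 ] [0.4092 0.0027 0.     0.5378]
scene wax_knife_center 0.57 [382.5 375.1  56.7  50.2] [ 0.402 -0.297  0.01 ] 
[ 0.42525468 -0.26962004  0.004     ] [ 0.36246958 -0.27966589  0.004     ] [ 0.50254923 -0.25817406  0.004     ]
scene wax_knife_center 0.57 [283.8 288.9  30.7  28.1] [ 0.413 -0.005  0.01 ] 
[0.43229238 0.0347629  0.004     ] [ 0.39423542 -0.00409556  0.004     ] [0.46809406 0.08166444 0.004     ]
scene pad_wax_mark 0.59 [329.6 269.9  54.1  28.5] [ 0.526 -0.01   0.01 ]
```

```bash
python3 - <<'E'
from h import *
im=env.get_image("top"); a=im["pixels"]
c=cv2.resize(a[160:330,150:450],None,fx=2.6,fy=2.6,interpolation=cv2.INTER_CUBIC); cv2.imwrite("pics/topc.png",c)
for u,v in [(175,210),(253,218),(310,215),(393,268),(190,222),(240,200),(264,227),(335,240),(375,210)]: print(u,v,a[v,u])
E
```

```text
175 210 [79 76 82]
253 218 [86 82 85]
310 215 [69 69 67]
393 268 [96 92 95]
190 222 [42 34 39]
240 200 [141 144 147]
264 227 [31 26 33]
335 240 [38 40 40]
375 210 [127 116 118]
```

View pics/topc.png

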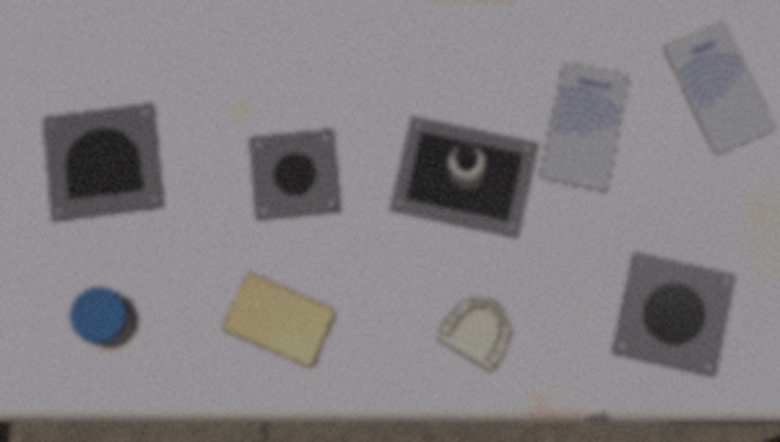

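```bash
python3 - <<'E'
from h import *
im=env.get_image("top"); a=im["pixels"]
g=a.max(2)
m=(g<112)&((a.max(2).astype(int)-a.min(2))<20)
n,l,s,c=cv2.connectedComponentsWithStats(m.astype(np.uint8))
for nm,u,v in [("model",175,210),("glue",253,218),("wax",310,215),("jar",393,268)]:
    k=l[v,u]; print(nm,s[k])
    M=cv2.morphologyEx((l==k).astype(np.uint8),cv2.MORPH_CLOSE,np.ones((5,5)))
    M=cv2.morphologyEx(M,cv2.MORPH_OPEN,np.ones((3,3)))
    ct=max(cv2.findContours(M,0,2)[0],key=cv2.contourArea)[:,0]
    W=ray(im,ct,.003)[:,:2]; print(" rect m",cv2.minAreaRect((W*1000).astype(np.float32)))
    d=((g<60)&(l==k)).astype(np.uint8); d=cv2.morphologyEx(d,cv2.MORPH_OPEN,np.ones((2,2)))
    ct=np.concatenate(cv2.findContours(d,0,2)[0])[:,0]
    W=ray(im,ct,.004)[:,:2]; print(" dark",cv2.minAreaRect((W*1000).astype(np.float32)), ray(im,c[k],.004))
    r=cv2.fitEllipse((W*1000).astype(np.float32)); print(r)
E
```

```text
model [ 167  200   46   45 1741]
 rect m ((579.4954223632812, 355.68707275390625), (96.06363677978516, 99.3609619140625), 7.637330532073975)
 dark ((577.7565307617188, 353.6314697265625), (60.13970184326172, 65.36300659179688), 7.282698154449463) [[0.57871365 0.35545141 0.004     ]]
((574.1756591796875, 352.5169372558594), (63.55332946777344, 69.11695861816406), 161.54283142089844)
glue [ 246  210   35   35 1038]
 rect m ((567.9807739257812, 185.4722900390625), (74.8265380859375, 74.93804931640625), 6.097435474395752)
 dark ((566.3081665039062, 183.3346710205078), (32.392154693603516, 35.174861907958984), 89.99298095703125) [[0.56765501 0.18538079 0.004     ]]
((566.3846435546875, 183.37576293945312), (34.014305114746094, 35.81136703491211), 79.26258850097656)
wax [ 300  205   57   46 1815]
 rect m ((566.1934204101562, 36.01340866088867), (114.88241577148438, 86.86885070800781), 77.5674057006836)
 dark ((564.1355590820312, 33.54234313964844), (91.14359283447266, 61.50368881225586), 78.39547729492188) [[0.56547494 0.03592747 0.004     ]]
((563.92236328125, 33.85087203979492), (62.645904541015625, 107.5975112915039), 168.3596649169922)
jar [ 386  258   47   47 1601]
 rect m ((444.2366943359375, -146.0478515625), (90.50672912597656, 90.8402099609375), 77.03012084960938)
 dark ((439.52874755859375, -147.7767791748047), (49.80617141723633, 44.62209701538086), 78.55660247802734) [[ 0.44349079 -0.14593957  0.004     ]]
((440.3526916503906, -147.8692626953125), (44.41401672363281, 49.29826736450195), 175.86105346679688)
```

```bash
python3 - <<'E'
from h import *
im=env.get_image("top"); a=im["pixels"].astype(int)
hsv=cv2.cvtColor(im["pixels"],cv2.COLOR_BGR2HSV).astype(int)
def comp(m,u,v):
    m=cv2.morphologyEx(m.astype(np.uint8),cv2.MORPH_CLOSE,np.ones((5,5)))
    l=cv2.connectedComponents(m)[1]; return l==l[v,u]
w=comp((hsv[...,1]>60)&(hsv[...,0]>15)&(hsv[...,0]<40),257,282)
j=comp((hsv[...,1]>90)&(hsv[...,0]>95)&(hsv[...,0]<125),189,281)
print(w.sum(),j.sum())
print("wax",fit(im,w,SH["wax_center"],(.437,.197),(-.42,-.3)))
print("jar",fit(im,j,cyl([(.024,.05),(.024,.055)]),(.437,.347),fixyaw=True))
f=im["pixels"][265:310,310:355]
print(hsv[288,333],hsv[276,330],hsv[295,310],a[288,333],a[295,312])
d=a[...,2]-a[...,0]; m=np.zeros((480,640),bool); m[270:306,312:353]=(d[270:306,312:353]>8)
m=comp(m,335,292); print(m.sum(),np.argwhere(m).min(0),np.argwhere(m).max(0))
print("model",fit(im,m,SH["model_center"],(.426,.021),(-.5,-.3)),fit(im,m,SH["model_center"],(.426,.021),(-.5+1.57,-.5-1.57,-.5+3.14)))
o=im["pixels"].copy()
for mm in (w,j,m):
    c=cv2.findContours(mm.astype(np.uint8),0,2)[0]; cv2.drawContours(o,c,-1,(0,0,255),1)
cv2.imwrite("pics/seg.png",cv2.resize(o[260:310,170:360],None,fx=4,fy=4,interpolation=cv2.INTER_NEAREST))
E
```

```text
845 331
wax (np.float64(0.43929580914791116), np.float64(0.19694185416984195), np.float64(-0.40836123918271267), np.float64(0.8321024179458618))
jar (np.float64(0.4370646362304687), np.float64(0.3422982177734374), 0, np.float64(0.8285356760025024))
[ 20  21 148] [ 17  18 125] [150   5 150] [136 144 148] [150 144 147]
513 [274 318] [302 346]
model (np.float64(0.4315440927387668), np.float64(0.024294154747510118), np.float64(-0.4643277810298749), np.float64(0.8223024606704712)) (np.float64(0.425225581958131), np.float64(0.024466101022850878), np.float64(-2.270429594220623), np.float64(0.7916502356529236))
```

View pics/seg.png

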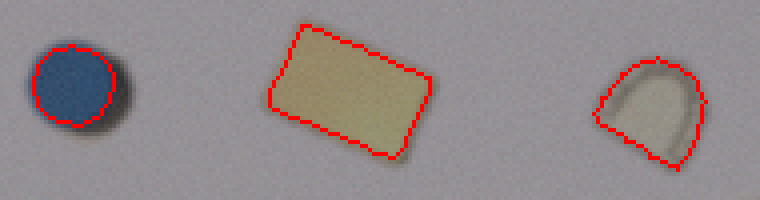

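```bash
cat > go.py <<'E'
import sys
from h import *
def go(x,y,z,alpha):
    s=env.get_state(); r=R.from_quat(s["eef_rot"]); d=np.array([x,y,z])-s["tool_pos"]
    a=np.radians(alpha); X=np.array([np.cos(a),np.sin(a),0]);Z=np.array([0,0,-1.]);Y=np.cross(Z,X)
    T=R.from_matrix(np.c_[X,Y,Z])
    print("t",round(s["t"],2),"slide",(r.inv().apply(d)*1000).round(1),"turn",np.degrees((r.inv()*T).as_rotvec()).round(1),"pos",s["tool_pos"].round(4),"gap",round(s["finger_gap"],4),"q",s["joint_pos"].round(2),"F",s["wrist_force"].round(1))
if __name__=="__main__": go(*map(float,sys.argv[1:]))
E
python3 go.py .569 .0365 .2 90
python3 -m crank '{"slide":[[483,537,0],[483,537,0],[483,537,0],[483,537,0],[483,537,0]],"turn":[[0,0,23.4],[0,0,23.4],[0,0,23.4],[0,0,23.4],[0,0,23.4]],"jaw":[100,100,100,100,100]}'
python3 go.py .569 .0365 .2 90
```

```text
t 1.0 slide [482.8 536.8  40.6] turn [ 0.  -0.  23.4] pos [ 0.2677 -0.6196  0.2406] gap 0.0874 q [-0.87  0.36  0.01 -0.   -1.22 -0.29] F [1.  0.1 1.1]
t: 1.42
tool_pos: [0.3533, -0.4325, 0.2406]
eef_rot: [0.709, 0.705, 0.0, 0.0]
wrist_force: [1.1, 0.9, 0.2]
finger_gap: 0.0877
t 1.42 slide [470.  213.5  40.6] turn [ 0.   0.  -0.3] pos [ 0.3533 -0.4325  0.2406] gap 0.0877 q [-0.54  0.17 -0.25  0.   -1.15 -1.04] F [1.1 0.9 0.2]
```

```bash

python3 -m crank '{"slide":[[470,214,60],[470,214,60],[470,214,60],[470,214,60],[470,214,60]],"turn":[[0,0,0],[0,0,0],[0,0,0],[0,0,0],[0,0,0]],"jaw":[100,100,100,100,100]}'
python3 go.py .569 .0365 .18 90
```

```text
t: 1.83
tool_pos: [0.4394, -0.2439, 0.2168]
eef_rot: [0.707, 0.707, 0.0, 0.0]
wrist_force: [0.7, -0.4, 0.1]
finger_gap: 0.0876
t 1.83 slide [280.5 129.4  36.9] turn [ 0.1  0.  -0. ] pos [ 0.4394 -0.2439  0.2168] gap 0.0876 q [-0.12  0.09 -0.4   0.   -1.08 -1.46] F [ 0.7 -0.4  0.1]
```

```bash

python3 -m crank '{"slide":[[280,129,37],[280,129,37],[280,129,37],[280,129,37],[280,129,37]],"turn":[[0,0,0],[0,0,0],[0,0,0],[0,0,0],[0,0,0]],"jaw":[100,100,100,100,100]}'
python3 -m crank '{"slide":[[72,33,0],[72,33,0],[72,33,0],[72,33,0]],"turn":[[0,0,0],[0,0,0],[0,0,0],[0,0,0]],"jaw":[100,100,100,100]}'
python3 - <<'E'
from h import *
for n in ["wrist","top"]:
    im=env.get_image(n); cv2.imwrite(f"pics/{n}1.png",im["pixels"])
E
python3 go.py .569 .0365 .18 90
```

```text
t: 2.25
tool_pos: [0.5261, -0.0558, 0.192]
eef_rot: [0.707, 0.707, 0.0, 0.0]
wrist_force: [0.6, -0.1, 0.0]
finger_gap: 0.0872
t: 2.58
tool_pos: [0.5592, 0.0159, 0.1914]
eef_rot: [0.706, 0.708, -0.0, -0.0]
wrist_force: [0.0, 0.3, 1.3]
finger_gap: 0.0877
t 2.68 slide [22.6 10.7 11.5] turn [-0.  0. -0.] pos [0.5583 0.0139 0.1916] gap 0.0875 q [ 0.38  0.21 -0.32 -0.   -1.05 -1.95] F [ 0.2 -1.2 -0.2]
```

View pics/wrist1.png

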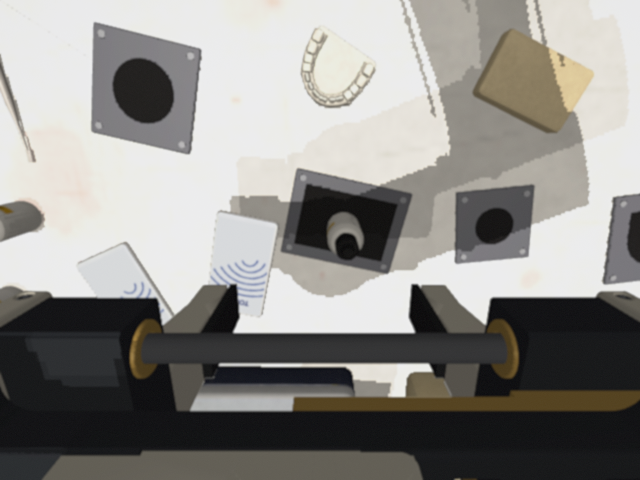

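View pics/top1.png

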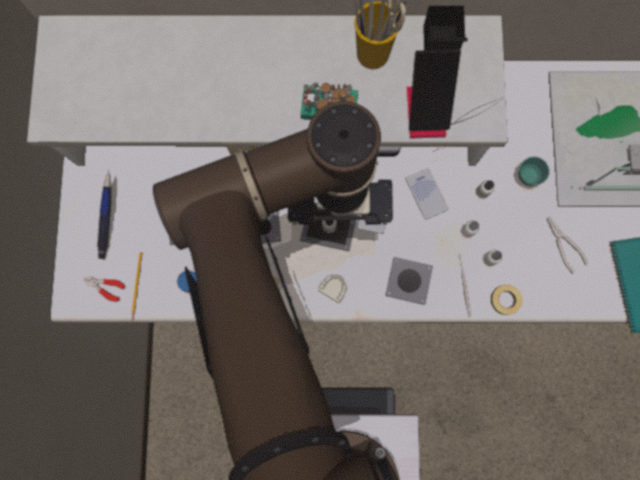

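```bash
python3 - <<'E'
from h import *
im=env.get_image("wrist"); print(im["xyz"])
for q,y in [("wax_center",(-.4,)),("model_center",(-.5,)),("glue_center",(0,))]:
    for r in env.regions_of(q,"wrist"):
        b=r["bbox"]; x0=ray(im,b[:2],.01)[0]
        print(q,round(r["score"],2),np.round(b,1),np.round(fit(im,r["pixels"],SH[q]+[0,0,.004*(q[0]=='g')],x0,y,q[0]=='g'),4))
g=im["pixels"].max(2)
# corners clicked
C=dict(wax=[(299,169),(412,191),(389,274),(282,251)],glue=[(456,191),(534,185),(529,257),(456,264)],jar=[(93,23),(201,48),(190,153),(92,131)])
for k,c in C.items():
    c=cv2.cornerSubPix(g,np.array(c,np.float32)[:,None],(6,6),(-1,-1),(3,50,.01))[:,0]
    W=ray(im,c,.004)[:,:2]; e=np.linalg.norm(W-np.roll(W,-1,0),axis=1)
    print(k,c.round(0).tolist(),W.mean(0).round(4),(e*1000).round(1),cv2.minAreaRect((W*1000).astype(np.float32))[2])
E
```

```text
[0.47368479 0.01220936 0.33668411]
wax_center 0.87 [537.   83.2 123.5 104.7] [ 0.4367  0.1942 -0.3825  0.9051]
wax_center 0.27 [339.1  66.7  77.1  85.8] [ 0.4358  0.03   -0.5324  0.5707]
model_center 0.83 [338.   66.2  71.7  81.5] [ 0.431   0.0211 -0.4627  0.8683]
glue_center 0.68 [347.1 239.7  35.4  48.3] [0.5664 0.0322 0.     0.9135]
glue_center 0.64 [ 22.9 224.4  45.3  41.1] [ 0.5561 -0.2853  0.      0.9588]
glue_center 0.51 [ 11.1 294.6  18.2  16.1] [ 0.6339 -0.3361  0.      0.4144]Traceback (most recent call last):
  File "<stdin>", line 11, in <module>
cv2.error: OpenCV(4.12.0) :-1: error: (-5:Bad argument) in function 'cornerSubPix'
> Overload resolution failed:
>  - Layout of the output array corners is incompatible with cv::Mat
>  - Expected Ptr<cv::UMat> for argument 'corners'
```

```bash
python3 - <<'E'
from h import *
im=env.get_image("wrist")
g=cv2.cvtColor(im["pixels"],cv2.COLOR_BGR2GRAY)
C=dict(wax=[(299,169),(412,191),(389,274),(282,251)],glue=[(456,191),(534,185),(529,257),(456,264)],jar=[(93,23),(201,48),(190,153),(92,131)])
for k,c in C.items():
    W=ray(im,c,.004)[:,:2]; e=np.linalg.norm(W-np.roll(W,-1,0),axis=1)
    print(k,W.mean(0).round(4),(e*1000).round(1),cv2.minAreaRect((W*1000).astype(np.float32))[2])
E
python3 go.py .567 .034 .041 90
```

```text
wax [0.5627 0.0329] [111.8  89.6 114.8  85.5] 76.88622283935547
glue [0.5657 0.1818] [75.2 75.1 75.2 77.1] 6.560612201690674
jar [ 0.4401 -0.1496] [91.6 90.5 90.7 89.4] 77.21592712402344
t 2.93 slide [ 20.9   8.5 151. ] turn [ 0.  -0.  -0.1] pos [0.5584 0.0131 0.192 ] gap 0.0877 q [ 0.37  0.21 -0.32 -0.   -1.05 -1.95] F [-0.6 -0.4 -0.4]
```

```bash

python3 -m crank '{"slide":[[21,9.5,30],[21,9.5,70],[21,9.5,110],[21,9.5,148],[21,9.5,148]],"turn":[[0,0,0],[0,0,0],[0,0,0],[0,0,0],[0,0,0]],"jaw":[100,100,100,100,100]}'
python3 -m crank '{"slide":[[0,0,0],[0,0,0],[0,0,0],[0,0,0],[0,0,0]],"turn":[[0,0,0],[0,0,0],[0,0,0],[0,0,0],[0,0,0]],"jaw":[0,0,0,0,0]}'
python3 -m crank '{"slide":[[0,0,0],[0,0,0],[0,0,0],[0,0,0],[0,0,0]],"turn":[[0,0,0],[0,0,0],[0,0,0],[0,0,0],[0,0,0]],"jaw":[0,0,0,0,0]}'
python3 go.py .567 .034 .044 90
```

```text
t: 3.35
tool_pos: [0.5633, 0.033, 0.0371]
eef_rot: [0.708, 0.706, -0.005, -0.003]
wrist_force: [-1.4, -1.0, -0.5]
finger_gap: 0.0874
t: 3.77
tool_pos: [0.5693, 0.0354, 0.0458]
eef_rot: [0.707, 0.707, 0.002, 0.001]
wrist_force: [0.1, -0.4, -0.7]
finger_gap: 0.0598
t: 4.18
tool_pos: [0.5682, 0.0351, 0.0439]
eef_rot: [0.707, 0.707, 0.0, 0.0]
wrist_force: [-0.4, 0.3, 0.9]
finger_gap: 0.0301
t 4.18 slide [-1.1 -1.2 -0.1] turn [ 0.  0. -0.] pos [0.5682 0.0351 0.0439] gap 0.0301 q [ 0.41  0.39 -0.46  0.   -0.72 -1.98] F [-0.4  0.3  0.9]
```

```bash

python3 -m crank '{"slide":[[0,0,0],[0,0,0],[0,0,-30],[0,0,-60],[0,0,-80]],"turn":[[0,0,0],[0,0,0],[0,0,0],[0,0,0],[0,0,0]],"jaw":[0,0,0,0,0]}'
python3 -m crank '{"slide":[[38,0,0],[76,0,0],[112,0,0],[148,0,0],[148,0,0]],"turn":[[0,0,0],[0,0,0],[0,0,0],[0,0,0],[0,0,0]],"jaw":[0,0,0,0,0]}'
python3 - <<'E'
from h import *
for n in ["wrist"]:
    im=env.get_image(n); cv2.imwrite(f"pics/{n}2.png",im["pixels"])
E
python3 go.py .567 .1837 .045 90
```

```text
t: 4.6
tool_pos: [0.5687, 0.0351, 0.1257]
eef_rot: [0.707, 0.707, 0.0, 0.0]
wrist_force: [1.0, -0.0, 0.4]
finger_gap: 0.031
t: 5.02
tool_pos: [0.5688, 0.1883, 0.1237]
eef_rot: [0.706, 0.708, 0.001, 0.0]
wrist_force: [0.5, 0.2, 0.4]
finger_gap: 0.0304
t 5.07 slide [-2.4 -1.2 78.4] turn [ 0.  -0.   0.2] pos [0.5682 0.186  0.1234] gap 0.0305 q [ 0.64  0.33 -0.32 -0.   -0.92 -2.21] F [ 0.1 -0.7 -1. ]
```

View pics/wrist2.png

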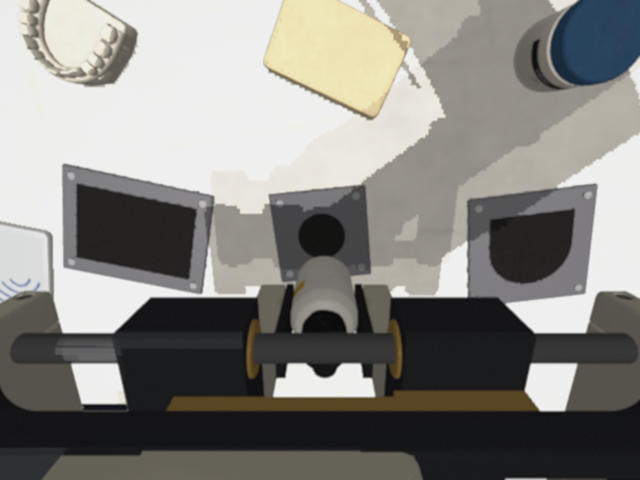

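```bash
python3 - <<'E'
from h import *
im=env.get_image("wrist")
C=dict(wax=[(63,164),(213,196),(201,293),(63,268)],glue=[(269,194),(364,185),(371,272),(281,283)],model=[(468,200),(597,184),(584,292),(469,302)],waxtop=[(293,-10),(410,41),(375,108),(263,58)])
for k,c in C.items():
    W=ray(im,c,.004 if k!='waxtop' else .019)[:,:2]; e=np.linalg.norm(W-np.roll(W,-1,0),axis=1)
    print(k,W.mean(0).round(4),(e*1000).round(1),cv2.minAreaRect((W*1000).astype(np.float32)))
print(ray(im,(322,235),.004))
m=cv2.inRange(im["pixels"],(0,0,0),(60,60,60)).astype(np.uint8)
l=cv2.connectedComponentsWithStats(m); 
for nm,u,v in [("glue",322,235),("wax",135,230),("model",530,240)]:
    k=l[1][v,u]; ct=cv2.findContours((l[1]==k).astype(np.uint8),0,2)[0][0][:,0]; W=ray(im,ct,.004)[:,:2]; print(nm,cv2.minAreaRect((W*1000).astype(np.float32)))
E
```

```text
wax [0.5626 0.0325] [113.8  85.5 114.8  87.2] ((563.0094604492188, 32.21826934814453), (114.94283294677734, 87.20934295654297), 77.7225341796875)
glue [0.5645 0.1819] [73.9 73.1 76.3 76. ] ((565.1642456054688, 182.17799377441406), (75.96914672851562, 76.21184539794922), 5.542003154754639)
model [0.5742 0.3514] [98.4 92.5 97.1 89.7] ((574.8737182617188, 351.32421875), (92.46817779541016, 98.44229125976562), 7.39531946182251)
waxtop [0.4345 0.1916] [79.7 45.3 80.6 43.1] ((433.8205871582031, 191.65565490722656), (84.43161010742188, 45.17921447753906), 67.84083557128906)
[[0.56418601 0.18253936 0.004     ]]
glue ((564.5286865234375, 184.5399627685547), (35.43925476074219, 38.13441848754883), 0.12849947810173035)
wax ((563.8466796875, 34.24317932128906), (91.72148132324219, 61.57891845703125), 77.82626342773438)
model ((576.5807495117188, 354.77935791015625), (59.5422248840332, 65.34366607666016), 7.40653133392334)
```

```bash

python3 -m crank '{"slide":[[-1,-2,20],[-1,-2,40],[-1,-2,58],[-1,-2,66],[-1,-2,70]],"turn":[[0,0,0],[0,0,0],[0,0,0],[0,0,0],[0,0,0]],"jaw":[0,0,0,0,0]}'
python3 -m crank '{"slide":[[0,0,0],[0,0,0]],"turn":[[0,0,0],[0,0,0]],"jaw":[0,0]}'
python3 go.py .566 .184 .0445 90
```

```text
t: 5.53
tool_pos: [0.5655, 0.1806, 0.0523]
eef_rot: [0.708, 0.706, -0.001, -0.0]
wrist_force: [-0.4, 0.4, -0.2]
finger_gap: 0.0299
t: 5.7
tool_pos: [0.5667, 0.1818, 0.0543]
eef_rot: [0.707, 0.707, 0.0, 0.0]
wrist_force: [0.5, 0.3, -0.5]
finger_gap: 0.0306
t 5.7 slide [ 2.2 -0.7  9.8] turn [ 0. -0. -0.] pos [0.5667 0.1818 0.0543] gap 0.0306 q [ 0.64  0.41 -0.39  0.   -0.77 -2.21] F [ 0.5  0.3 -0.5]
```

```bash

python3 -m crank '{"slide":[[2,-1,5],[2,-1,8],[2,-1,9.7],[2,-1,9.7],[2,-1,9.7]],"turn":[[0,0,0],[0,0,0],[0,0,0],[0,0,0],[0,0,0]],"jaw":[0,0,0,0,0]}'
python3 -m crank '{"slide":[[0,0,0],[0,0,0],[0,0,0],[0,0,0],[0,0,0]],"turn":[[0,0,0],[0,0,0],[0,0,0],[0,0,0],[0,0,0]],"jaw":[60,60,60,60,60]}'
python3 go.py .566 .184 .0445 90
```

```text
t: 6.12
tool_pos: [0.5652, 0.1841, 0.0441]
eef_rot: [0.707, 0.707, 0.0, 0.0]
wrist_force: [0.6, 0.4, -0.1]
finger_gap: 0.0304
t: 6.53
tool_pos: [0.5653, 0.184, 0.0441]
eef_rot: [0.707, 0.707, 0.0, 0.0]
wrist_force: [0.3, 0.7, 0.7]
finger_gap: 0.0521
t 6.53 slide [-0.   0.7 -0.4] turn [ 0. -0. -0.] pos [0.5653 0.184  0.0441] gap 0.0521 q [ 0.64  0.42 -0.4   0.   -0.75 -2.21] F [0.3 0.7 0.7]
```

```bash

python3 -m crank '{"slide":[[0,0,-40],[0,0,-80],[0,0,-110],[0,-20,-110],[0,-60,-110]],"turn":[[0,0,0],[0,0,0],[0,0,0],[0,0,-7],[0,0,-14]],"jaw":[60,60,60,100,100]}'
python3 go.py .434 .1876 .12 157
```

```text
t: 6.95
tool_pos: [0.5084, 0.1854, 0.156]
eef_rot: [0.614, 0.789, 0.002, 0.001]
wrist_force: [-1.1, 1.2, 0.6]
finger_gap: 0.0609
t 6.95 slide [ 20.4 -71.8  35.6] turn [  0.3   0.1 -52.8] pos [0.5084 0.1854 0.156 ] gap 0.0609 q [ 0.71  0.21 -0.41  0.   -0.95 -2.04] F [-1.1  1.2  0.6]
```

```bash

python3 -m crank '{"slide":[[10,-35,15],[20,-70,34],[20,-70,34],[20,-70,34],[20,-70,34]],"turn":[[0,0,-53],[0,0,-53],[0,0,-53],[0,0,-53],[0,0,-53]],"jaw":[100,100,100,100,100]}'
python3 -m crank '{"slide":[[0,0,0],[0,0,0],[0,0,0],[0,0,0]],"turn":[[0,0,-17.5],[0,0,-17.5],[0,0,-17.5],[0,0,-17.5]],"jaw":[100,100,100,100]}'
python3 - <<'E'
from h import *
for n in ["wrist"]:
    im=env.get_image(n); cv2.imwrite(f"pics/{n}3.png",im["pixels"])
E
python3 go.py .434 .1876 .12 157
```

```text
t: 7.37
tool_pos: [0.4318, 0.1867, 0.1202]
eef_rot: [0.34, 0.94, 0.0, 0.0]
wrist_force: [-0.0, 0.1, 0.1]
finger_gap: 0.0867
t: 7.7
tool_pos: [0.4325, 0.1866, 0.1202]
eef_rot: [0.196, 0.981, 0.0, 0.0]
wrist_force: [-0.1, -1.0, 0.4]
finger_gap: 0.0874
t 7.75 slide [-1.   1.5  0.1] turn [0.  0.  0.2] pos [0.4325 0.1866 0.1201] gap 0.0875 q [ 0.83  0.14 -0.59 -0.   -0.84 -1.22] F [-1.1 -0.6  0. ]
```

View pics/wrist3.png

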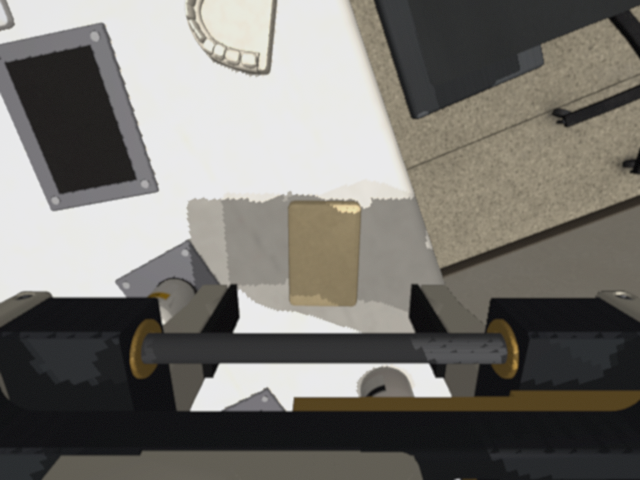

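```bash
python3 - <<'E'
from h import *
im=env.get_image("wrist")
W=ray(im,[(289,202),(360,202),(357,305),(289,305)],.019); print(W.mean(0)); e=np.linalg.norm(W-np.roll(W,-1,0),axis=1); print(e, cv2.minAreaRect((W[:,:2]*1000).astype(np.float32)))
m=np.zeros((480,640),bool)
for r in env.regions_of("wax_center","wrist"): print(r["bbox"],fit(im,r["pixels"],SH["wax_center"],W.mean(0),(-.4,)))
for r in env.regions_of("glue_center","wrist"): print(r["bbox"],r["score"],ray(im,r["bbox"][:2],.03))
E
```

```text
[0.43459512 0.1924702  0.019     ]
[0.05173295 0.08392748 0.05463684 0.08396164] ((435.1181945800781, 192.24818420410156), (83.92689514160156, 54.6368293762207), 67.13155364990234)
[325.9, 256.4, 70.7, 106.9] (np.float64(0.4364868848020168), np.float64(0.19533893012342263), np.float64(-0.4071445258916324), np.float64(0.9126701354980469))
[174.2, 303.2, 45.2, 43.1] 0.69 [[0.55351754 0.17969218 0.03      ]]
```

```bash

python3 -m crank '{"slide":[[0,0,30],[0,0,60],[0,0,80],[0,0,90],[0,0,95]],"turn":[[0,0,0],[0,0,0],[0,0,0],[0,0,0],[0,0,0]],"jaw":[100,100,100,100,100]}'
python3 -m crank '{"slide":[[0,0,4],[0,0,8],[0,0,8],[0,0,8]],"turn":[[0,0,0],[0,0,0],[0,0,0],[0,0,0]],"jaw":[100,100,100,50]}'
python3 -m crank '{"slide":[[0,0,0],[0,0,0],[0,0,0],[0,0,0],[0,0,0]],"turn":[[0,0,0],[0,0,0],[0,0,0],[0,0,0],[0,0,0]],"jaw":[20,20,20,20,20]}'
python3 go.py .434 .1876 .017 157
```

```text
t: 8.32
tool_pos: [0.4317, 0.1858, 0.0233]
eef_rot: [0.198, 0.98, -0.001, -0.001]
wrist_force: [0.3, -0.4, 0.5]
finger_gap: 0.0878
t: 8.65
tool_pos: [0.4327, 0.1869, 0.0175]
eef_rot: [0.197, 0.98, 0.0, 0.0]
wrist_force: [0.7, -0.4, -0.4]
finger_gap: 0.0848
t: 9.07
tool_pos: [0.4326, 0.1867, 0.0173]
eef_rot: [0.197, 0.98, 0.0, 0.0]
wrist_force: [-0.7, -0.8, 2.4]
finger_gap: 0.0557
t 9.07 slide [-1.   1.4  0.3] turn [0.  0.  0.3] pos [0.4326 0.1867 0.0173] gap 0.0557 q [ 0.83  0.31 -0.7   0.   -0.57 -1.22] F [-0.7 -0.8  2.4]
```

```bash

python3 -m crank '{"slide":[[0,0,-20],[0,0,-50],[0,0,-85],[0,0,-105],[0,0,-105]],"turn":[[0,0,0],[0,0,0],[0,0,0],[0,0,0],[0,0,0]],"jaw":[0,0,0,0,0]}'
python3 go.py .5626 .0261 .06 167.5
```

```text
t: 9.48
tool_pos: [0.4345, 0.1883, 0.1265]
eef_rot: [0.197, 0.98, 0.003, 0.002]
wrist_force: [0.5, 0.5, -0.7]
finger_gap: 0.0561
t 9.48 slide [-180.5 -100.8   66.4] turn [  0.4   0.2 -10.2] pos [0.4345 0.1883 0.1265] gap 0.0561 q [ 0.83  0.13 -0.58  0.   -0.85 -1.22] F [ 0.5  0.5 -0.7]
```

```bash

python3 -m crank '{"slide":[[-35,-20,0],[-70,-40,0],[-105,-60,0],[-145,-82,0],[-180,-100,0]],"turn":[[0,0,-3],[0,0,-6],[0,0,-10.3],[0,0,-10.3],[0,0,-10.3]],"jaw":[0,0,0,0,0]}'
python3 -m crank '{"slide":[[0,0,0],[0,0,20],[0,0,40],[0,0,50]],"turn":[[0,0,0],[0,0,0],[0,0,0],[0,0,0]],"jaw":[0,0,0,0]}'
python3 - <<'E'
from h import *
for n in ["wrist"]:
    im=env.get_image(n); cv2.imwrite(f"pics/{n}4.png",im["pixels"])
E
python3 go.py .5626 .0261 .022 167.5
```

```text
t: 9.9
tool_pos: [0.5592, 0.0244, 0.1214]
eef_rot: [0.108, 0.994, -0.0, -0.0]
wrist_force: [1.0, 0.7, -0.3]
finger_gap: 0.0556
t: 10.23
tool_pos: [0.5572, 0.0252, 0.0692]
eef_rot: [0.109, 0.994, -0.001, -0.002]
wrist_force: [-0.7, 0.6, -1.4]
finger_gap: 0.0559
t 10.28 slide [-6.1  2.3 46. ] turn [-0.2 -0.3 -0. ] pos [0.5564 0.0252 0.0681] gap 0.0555 q [ 0.4   0.34 -0.46 -0.   -0.78 -0.61] F [-1.3  1.  -2.6]
```

View pics/wrist4.png

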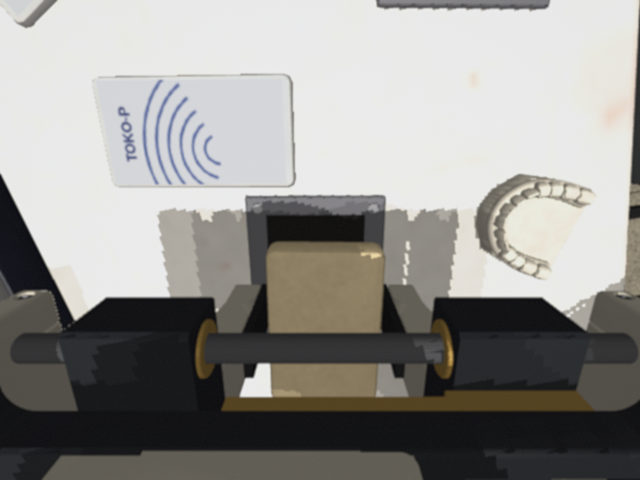

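```bash

python3 -m crank '{"slide":[[-5,2,15],[-5,2,30],[-5,2,38],[-5,2,40],[-5,2,40]],"turn":[[0,0,0],[0,0,0],[0,0,0],[0,0,0],[0,0,0]],"jaw":[0,0,0,0,0]}'
python3 -m crank '{"slide":[[0,0,0]],"turn":[[0,0,0]],"jaw":[0]}'
python3 go.py .5626 .0261 .022 167.5
```

```text
t: 10.7
tool_pos: [0.5637, 0.0271, 0.0318]
eef_rot: [0.108, 0.994, -0.0, -0.001]
wrist_force: [0.6, -0.1, -1.0]
finger_gap: 0.0555
t: 10.78
tool_pos: [0.5644, 0.0272, 0.0327]
eef_rot: [0.108, 0.994, 0.0, 0.0]
wrist_force: [0.0, -0.8, 0.8]
finger_gap: 0.0552
t 10.78 slide [ 1.5 -1.5 10.7] turn [0.  0.  0.1] pos [0.5644 0.0272 0.0327] gap 0.0552 q [ 0.39  0.4  -0.48  0.   -0.69 -0.61] F [ 0.  -0.8  0.8]
```

```bash

python3 -m crank '{"slide":[[1,-1,4],[1,-1,8],[1,-1,10.5],[1,-1,10.5],[1,-1,10.5]],"turn":[[0,0,0],[0,0,0],[0,0,0],[0,0,0],[0,0,0]],"jaw":[0,0,0,0,0]}'
python3 go.py .5626 .0261 .022 167.5
python3 -m crank '{"slide":[[0,0,0],[0,0,0],[0,0,0],[0,0,-10],[0,0,-50]],"turn":[[0,0,0],[0,0,0],[0,0,0],[0,0,0],[0,0,0]],"jaw":[85,85,85,85,85]}'
python3 -m crank '{"slide":[[0,0,-35],[0,0,-50],[0,0,-50]],"turn":[[0,0,0],[0,0,0],[0,0,0]],"jaw":[100,100,100]}'
python3 - <<'E'
from h import *
for n in ["wrist"]:
    im=env.get_image(n); cv2.imwrite(f"pics/{n}5.png",im["pixels"])
    for r in env.regions_of("wax_center","wrist"): print(r["bbox"],fit(im,r["pixels"],SH["wax_center"]+[0,0,.004],(.5645,.0345),(-.2,)))
    for r in env.regions_of("model_center","wrist"): print(r["bbox"],fit(im,r["pixels"],SH["model_center"],(.43,.02),(-.5,)))
E
python3 go.py .43 .022 .08 64
```

```text
t: 11.2
tool_pos: [0.5629, 0.0262, 0.0215]
eef_rot: [0.108, 0.994, -0.0, -0.0]
wrist_force: [0.8, 0.0, 0.0]
finger_gap: 0.0556
t 11.2 slide [ 0.3 -0.2 -0.5] turn [-0.  -0.   0.1] pos [0.5629 0.0262 0.0215] gap 0.0556 q [ 0.39  0.41 -0.49  0.   -0.67 -0.61] F [0.8 0.  0. ]
t: 11.62
tool_pos: [0.5592, 0.0251, 0.0673]
eef_rot: [0.109, 0.994, -0.002, -0.005]
wrist_force: [0.2, 0.4, 0.3]
finger_gap: 0.074
t: 11.87
tool_pos: [0.5656, 0.0269, 0.127]
eef_rot: [0.108, 0.994, 0.002, 0.004]
wrist_force: [0.5, 0.2, 0.2]
finger_gap: 0.0857
[330.9, 251.2, 76.5, 103.8] (np.float64(0.5640472849151235), np.float64(0.03436978362911522), np.float64(-0.24378874099794243), np.float64(0.931306779384613))
[504.1, 199.4, 89.3, 85.2] (np.float64(0.4324225917684954), np.float64(0.02066616892144792), np.float64(-0.4278492497193803), np.float64(0.81695157289505))
t 12.02 slide [128.6 -32.7  41.9] turn [  0.   -0.  103.6] pos [0.5626 0.0262 0.1219] gap 0.0872 q [ 0.39  0.28 -0.39 -0.   -0.89 -0.61] F [-0.1  0.4 -0.5]
```

View pics/wrist5.png

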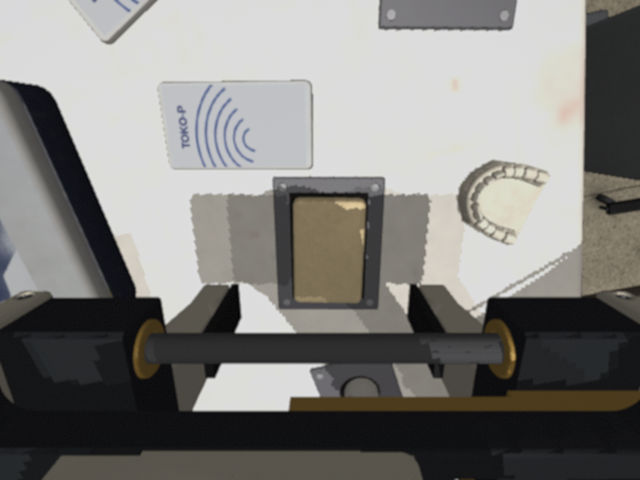

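```bash

python3 -m crank '{"slide":[[30,-8,0],[60,-16,0],[100,-25,0],[133,-33,0],[133,-33,0]],"turn":[[0,0,104],[0,0,104],[0,0,104],[0,0,104],[0,0,104]],"jaw":[100,100,100,100,100]}'
python3 -m crank '{"slide":[[0,0,0],[0,0,0],[0,0,0],[0,0,0],[0,0,0]],"turn":[[0,0,68],[0,0,68],[0,0,68],[0,0,68],[0,0,68]],"jaw":[100,100,100,100,100]}'
python3 -m crank '{"slide":[[0,0,0],[0,0,0],[0,0,0],[0,0,0],[0,0,0]],"turn":[[0,0,32.5],[0,0,32.5],[0,0,32.5],[0,0,32.5],[0,0,32.5]],"jaw":[100,100,100,100,100]}'
python3 go.py .4246 .0247 .08 63.5
```

```text
t: 12.43
tool_pos: [0.4187, 0.0205, 0.1199]
eef_rot: [0.412, 0.911, -0.002, -0.002]
wrist_force: [-0.8, -0.7, -0.5]
finger_gap: 0.0873
t: 12.85
tool_pos: [0.4252, 0.0223, 0.1207]
eef_rot: [0.672, 0.741, -0.001, -0.0]
wrist_force: [-0.1, -0.3, -0.1]
finger_gap: 0.0879
t: 13.27
tool_pos: [0.4252, 0.0222, 0.1206]
eef_rot: [0.852, 0.523, -0.001, -0.0]
wrist_force: [0.7, 0.2, 0.1]
finger_gap: 0.0874
t 13.27 slide [ 2.  -1.6 40.6] turn [-0.1  0.1 -0.5] pos [0.4252 0.0222 0.1206] gap 0.0874 q [ 0.52  0.07 -0.68 -0.   -0.83 -2.56] F [0.7 0.2 0.1]
```

```bash
python3 - <<'E'
from h import *
for n in ["wrist"]:
    im=env.get_image(n); cv2.imwrite(f"pics/{n}6.png",im["pixels"])
    for r in env.regions_of("model_center","wrist"): print(r["bbox"],fit(im,r["pixels"],SH["model_center"],(.43,.02),(-.5,)))
E
```

```text
[326.7, 245.1, 74.4, 73.9] (np.float64(0.4260474146880894), np.float64(0.021933947458079705), np.float64(-0.5127302077528432), np.float64(0.8176679611206055))
```

View pics/wrist6.png

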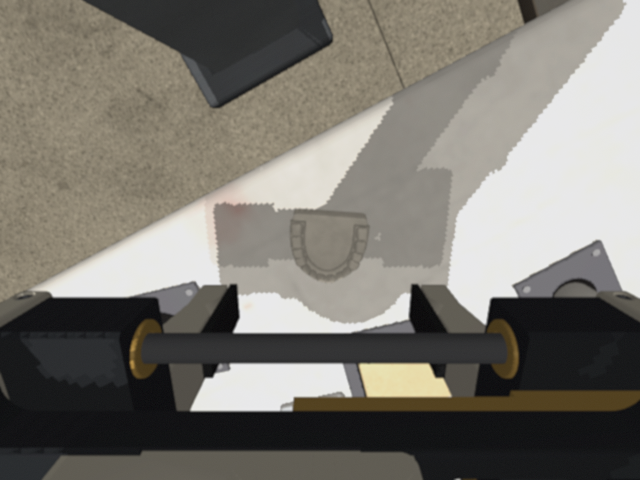

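```bash
python3 - <<'E'
from h import *
im=env.get_image("wrist")
for z in (.015,.02,.028):
    W=ray(im,[(292,209),(369,214),(330,279)],z)[:,:2]*1000
    h=(W[0]+W[1])/2; d=W[1]-W[0]; print(z,W.round(1).tolist(),"width",np.hypot(*d),"yaw from heel",np.degrees(np.arctan2(d[0],-d[1])) , np.degrees(np.arctan2(-d[0],d[1])),"len",np.hypot(*(W[2]-h)),"ctr",(h+W[2])/2, "yaw axis",np.degrees(np.arctan2(*(W[2]-h)[::-1])))
c=im["pixels"][190:300,270:390]; cv2.imwrite("pics/m6.png",cv2.convertScaleAbs(cv2.resize(c,None,fx=6,fy=5,interpolation=cv2.INTER_CUBIC),alpha=1.3))
E
```

```text
0.015 [[388.8, 11.1], [418.1, 60.9], [452.6, 11.1]] width 57.807844642389576 yaw from heel 149.5717465891185 -30.428253410881485 len 55.08106721536169 ctr [428.00527703  23.55717688] yaw axis -26.79825505642725
0.02 [[388.0, 12.0], [416.7, 60.8], [450.5, 12.1]] width 56.655888614821514 yaw from heel 149.57174658911856 -30.428253410881428 len 53.98344858287103 ctr [426.44514026  24.24493579] yaw axis -26.798255056427234
0.028 [[386.8, 13.5], [414.5, 60.8], [447.3, 13.6]] width 54.81275897071269 yaw from heel 149.57174658911856 -30.428253410881453 len 52.227258770885804 ctr [423.94892143  25.34535007] yaw axis -26.79825505642727
```

View pics/m6.png

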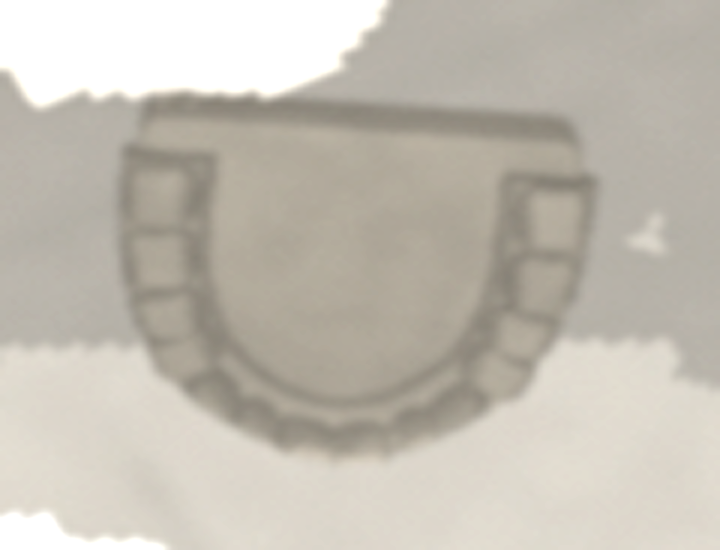

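```bash
python3 go.py .4235 .0255 .017 61
```

```text
t 13.42 slide [  2.2  -3.  103.8] turn [-0.1  0.1  2.6] pos [0.4254 0.0223 0.1208] gap 0.0876 q [ 0.52  0.07 -0.68 -0.   -0.83 -2.55] F [ 0.7 -0.1 -0.1]
```

```bash

python3 -m crank '{"slide":[[2.2,-3,30],[2.2,-3,60],[2.2,-3,80],[2.2,-3,90],[2.2,-3,95]],"turn":[[0,0,2.6],[0,0,2.6],[0,0,2.6],[0,0,2.6],[0,0,2.6]],"jaw":[100,100,100,100,100]}'
python3 -m crank '{"slide":[[0,0,4],[0,0,8],[0,0,8],[0,0,8]],"turn":[[0,0,0],[0,0,0],[0,0,0],[0,0,0]],"jaw":[100,100,100,50]}'
python3 -m crank '{"slide":[[0,0,0],[0,0,0],[0,0,0],[0,0,0],[0,0,0]],"turn":[[0,0,0],[0,0,0],[0,0,0],[0,0,0],[0,0,0]],"jaw":[20,20,20,20,20]}'
python3 go.py .4235 .0255 .017 61
```

```text
t: 13.83
tool_pos: [0.4229, 0.0252, 0.0246]
eef_rot: [0.862, 0.508, -0.002, -0.0]
wrist_force: [-0.3, -0.6, -0.7]
finger_gap: 0.0877
t: 14.17
tool_pos: [0.4245, 0.0261, 0.0189]
eef_rot: [0.862, 0.507, 0.0, 0.0]
wrist_force: [-0.1, -0.5, 0.1]
finger_gap: 0.0848
t: 14.58
tool_pos: [0.4244, 0.026, 0.0188]
eef_rot: [0.862, 0.507, 0.0, 0.0]
wrist_force: [-0.1, -0.2, 3.5]
finger_gap: 0.0584
t 14.58 slide [-0.8 -0.6  1.8] turn [ 0.  -0.  -0.1] pos [0.4244 0.026  0.0188] gap 0.0584 q [ 0.53  0.24 -0.8   0.   -0.53 -2.61] F [-0.1 -0.2  3.5]
```

```bash

python3 -m crank '{"slide":[[0,0,-20],[0,0,-50],[0,0,-85],[0,0,-121],[0,0,-121]],"turn":[[0,0,0],[0,0,0],[0,0,0],[0,0,0],[0,0,0]],"jaw":[0,0,0,0,0]}'
python3 go.py .576 .35 .14 97.5
```

```text
t: 15.0
tool_pos: [0.4276, 0.0272, 0.1458]
eef_rot: [0.862, 0.507, 0.005, 0.001]
wrist_force: [0.8, 0.2, -0.2]
finger_gap: 0.0577
t 15.0 slide [354.2 -27.2   8.4] turn [  0.5  -0.3 -36.6] pos [0.4276 0.0272 0.1458] gap 0.0577 q [ 0.53  0.03 -0.65  0.   -0.88 -2.61] F [ 0.8  0.2 -0.2]
```

```bash

python3 -m crank '{"slide":[[40,-3,0],[80,-6,0],[120,-9,0],[160,-12,0],[200,-15,0]],"turn":[[0,0,-7],[0,0,-14],[0,0,-21],[0,0,-28],[0,0,-35]],"jaw":[0,0,0,0,0]}'
python3 -m crank '{"slide":[[0,0,0]],"turn":[[0,0,0]],"jaw":[0]}'
python3 go.py .576 .35 .1 97.5
```

```text
t: 15.42
tool_pos: [0.5089, 0.2096, 0.1395]
eef_rot: [0.668, 0.744, 0.0, -0.0]
wrist_force: [1.6, -1.1, -0.2]
finger_gap: 0.0579
t: 15.5
tool_pos: [0.5118, 0.2136, 0.1392]
eef_rot: [0.666, 0.746, 0.001, 0.001]
wrist_force: [1.1, -0.6, -0.1]
finger_gap: 0.0583
t 15.5 slide [128.3  79.1  39.5] turn [ 0.1 -0.  -1. ] pos [0.5118 0.2136 0.1392] gap 0.0583 q [ 0.75  0.25 -0.4   0.   -0.92 -2.21] F [ 1.1 -0.6 -0.1]
```

```bash

python3 -m crank '{"slide":[[32,20,0],[64,40,0],[96,60,0],[129,79,20],[129,79,40]],"turn":[[0,0,-1],[0,0,-1],[0,0,-1],[0,0,-1],[0,0,-1]],"jaw":[0,0,0,0,0]}'
python3 -m crank '{"slide":[[0,0,10],[0,0,10]],"turn":[[0,0,0],[0,0,0]],"jaw":[0,0]}'
python3 - <<'E'
from h import *
for n in ["wrist"]:
    im=env.get_image(n); cv2.imwrite(f"pics/{n}7.png",im["pixels"])
E
python3 go.py .576 .35 .023 97.5
```

```text
t: 15.92
tool_pos: [0.5772, 0.3503, 0.0996]
eef_rot: [0.663, 0.749, 0.003, 0.001]
wrist_force: [0.4, -0.1, -0.9]
finger_gap: 0.0581
t: 16.08
tool_pos: [0.5721, 0.3429, 0.0858]
eef_rot: [0.664, 0.748, -0.003, -0.0]
wrist_force: [-0.2, -0.7, -1.5]
finger_gap: 0.0585
t 16.13 slide [ 6.7  4.1 64.9] turn [-0.2  0.1 -0.7] pos [0.5729 0.343  0.0879] gap 0.0581 q [ 0.83  0.47 -0.18 -0.   -0.92 -2.28] F [-0.1  0.6  0.4]
```

View pics/wrist7.png

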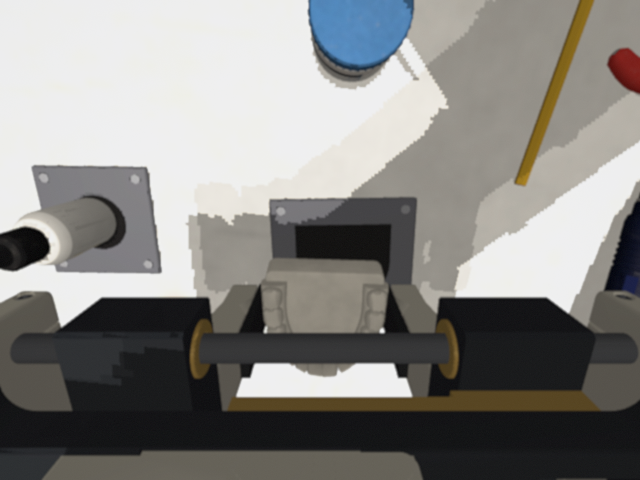

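```bash
python3 - <<'E'
from h import *
im=env.get_image("wrist"); s=env.get_state()
for z in (.082,.087,.09):
    W=ray(im,[(268,262),(385,260),(326,261)],z); print(z,np.linalg.norm(W[0]-W[1]),(R.from_quat(s["eef_rot"]).inv().apply(W-s["tool_pos"])*1000).round(1).tolist())
W=ray(im,[(269,200),(416,198)],.004);print(W,np.linalg.norm(W[0]-W[1]),np.degrees(np.arctan2(*(W[0]-W[1])[:2])))
print(R.from_quat(s["eef_rot"]).as_matrix()[:,0], s["tool_pos"])
E
```

```text
0.082 0.05526211162057531 [[-28.5, -26.3, 7.6], [26.8, -27.4, 7.6], [-1.0, -26.9, 7.6]]
0.087 0.053435146273888984 [[-27.6, -28.3, 2.6], [25.8, -29.3, 2.6], [-1.1, -28.8, 2.6]]
0.09 0.05233896706587715 [[-27.1, -29.5, -0.4], [25.3, -30.4, -0.4], [-1.1, -30.0, -0.4]]
[[0.53777532 0.2993769  0.004     ]
 [0.5246196  0.39785724 0.004     ]] 0.09935517849276783 172.39106652420733
[-0.11913407  0.99287768 -0.00099835] [0.57371203 0.34341818 0.08955963]
```

```bash
python3 -m crank '{"slide":[[8,4,10],[8,4,30],[8,4,45],[8,4,52],[8,4,55]],"turn":[[0,0,-0.5],[0,0,-0.5],[0,0,-0.5],[0,0,-0.5],[0,0,-0.5]],"jaw":[0,0,0,0,0]}'
python3 -m crank '{"slide":[[0,0,0],[0,0,0]],"turn":[[0,0,0],[0,0,0]],"jaw":[0,0]}'
python3 go.py .5765 .3538 .0235 97.5
```

```text
t: 16.6
tool_pos: [0.5769, 0.3523, 0.0342]
eef_rot: [0.66, 0.751, -0.0, -0.0]
wrist_force: [-0.8, -0.3, -0.9]
finger_gap: 0.0584
t: 16.77
tool_pos: [0.5776, 0.353, 0.0357]
eef_rot: [0.66, 0.751, 0.001, 0.0]
wrist_force: [-0.2, 0.3, -1.0]
finger_gap: 0.0581
t 16.77 slide [ 0.9 -1.  12.2] turn [ 0.1 -0.  -0.1] pos [0.5776 0.353  0.0357] gap 0.0581 q [ 0.84  0.54 -0.21  0.   -0.82 -2.28] F [-0.2  0.3 -1. ]
```

```bash
python3 -m crank '{"slide":[[1,-1,5],[1,-1,9],[1,-1,11.8],[1,-1,11.8],[1,-1,11.8]],"turn":[[0,0,0],[0,0,0],[0,0,0],[0,0,0],[0,0,0]],"jaw":[0,0,0,0,0]}'
python3 go.py .5765 .3538 .0235 97.5
python3 -m crank '{"slide":[[0,0,0],[0,0,0],[0,0,0],[0,0,-10],[0,0,-50]],"turn":[[0,0,0],[0,0,0],[0,0,0],[0,0,0],[0,0,0]],"jaw":[85,85,85,85,85]}'
python3 -m crank '{"slide":[[0,0,-40],[0,0,-60],[0,0,-60],[0,0,-60]],"turn":[[0,0,0],[0,0,0],[0,0,0],[0,0,0]],"jaw":[100,100,100,100]}'
python3 - <<'E'
from h import *
for n in ["wrist"]:
    im=env.get_image(n); cv2.imwrite(f"pics/{n}8.png",im["pixels"])
E
python3 go.py .4365 .346 .12 97.5
```

```text
t: 17.18
tool_pos: [0.5759, 0.3537, 0.0229]
eef_rot: [0.66, 0.751, 0.0, 0.0]
wrist_force: [-0.9, 0.3, 1.6]
finger_gap: 0.0583
t 17.18 slide [-0.   0.6 -0.6] turn [ 0.  -0.  -0.1] pos [0.5759 0.3537 0.0229] gap 0.0583 q [ 0.84  0.55 -0.22  0.   -0.8  -2.28] F [-0.9  0.3  1.6]
t: 17.6
tool_pos: [0.5726, 0.3508, 0.0671]
eef_rot: [0.661, 0.751, -0.006, -0.001]
wrist_force: [0.7, 0.9, -1.1]
finger_gap: 0.0742
t: 17.93
tool_pos: [0.5766, 0.3543, 0.1356]
eef_rot: [0.66, 0.751, 0.002, 0.0]
wrist_force: [0.0, -0.3, -0.5]
finger_gap: 0.087
t 17.98 slide [  10.2 -139.2   13.7] turn [ 0.1 -0.1 -0.2] pos [0.5758 0.3536 0.1338] gap 0.0875 q [ 0.84  0.44 -0.12 -0.   -1.01 -2.28] F [ 0.  -0.3 -0.6]
```

View pics/wrist8.png

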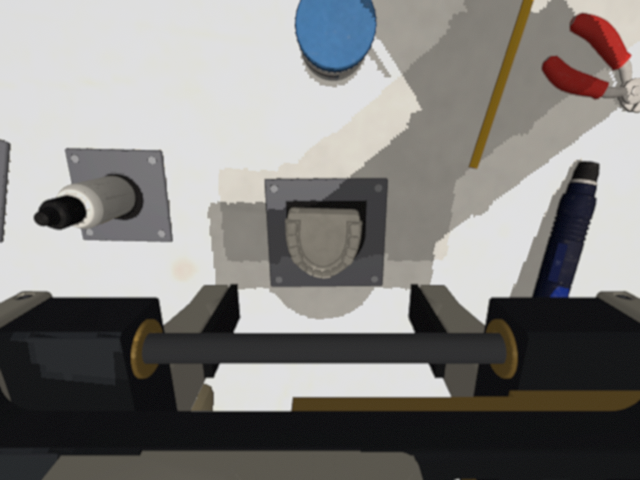

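```bash
python3 -m crank '{"slide":[[0,-40,0],[4,-80,0],[10,-120,0],[10,-139,0],[10,-139,0]],"turn":[[0,0,0],[0,0,0],[0,0,0],[0,0,0],[0,0,0]],"jaw":[100,100,100,100,100]}'
python3 -m crank '{"slide":[[0,0,0],[0,0,0]],"turn":[[0,0,0],[0,0,0]],"jaw":[100,100]}'
python3 - <<'E'
from h import *
for n in ["wrist"]:
    im=env.get_image(n); cv2.imwrite(f"pics/{n}9.png",im["pixels"])
    for r in env.regions_of("jar_center","wrist"): print(r["bbox"],fit(im,r["pixels"],SH["jar_center"],(.437,.346),fixyaw=True))
E
python3 go.py .4365 .346 .025 97.5
```

```text
t: 18.4
tool_pos: [0.4328, 0.3442, 0.132]
eef_rot: [0.66, 0.752, -0.001, -0.0]
wrist_force: [-1.0, -1.1, 0.0]
finger_gap: 0.0872
t: 18.57
tool_pos: [0.4368, 0.3457, 0.1324]
eef_rot: [0.66, 0.751, -0.0, 0.0]
wrist_force: [1.1, -0.8, 0.2]
finger_gap: 0.0876
[319.6, 247.2, 69.1, 82.9] (np.float64(0.4347495434880255), np.float64(0.3405840431451798), 0, np.float64(0.9533071517944336))
t 18.67 slide [  0.5  -0.8 107.2] turn [-0.   0.  -0.2] pos [0.4373 0.3457 0.1322] gap 0.0881 q [ 1.02  0.26 -0.39  0.   -0.91 -2.46] F [-0.2 -0.  -0.1]
```

View pics/wrist9.png

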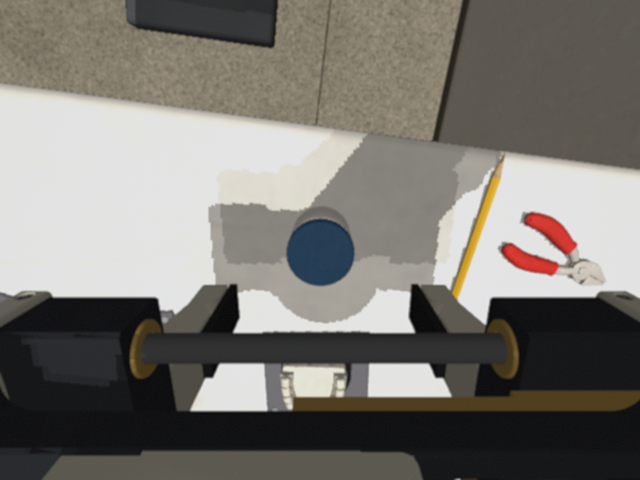

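```bash
python3 -m crank '{"slide":[[-3.5,-1.8,30],[-3.5,-1.8,60],[-3.5,-1.8,85],[-3.5,-1.8,98],[-3.5,-1.8,103]],"turn":[[0,0,0],[0,0,0],[0,0,0],[0,0,0],[0,0,0]],"jaw":[100,100,100,100,100]}'
python3 -m crank '{"slide":[[0,0,4],[0,0,4],[0,0,4],[0,0,4],[0,0,4]],"turn":[[0,0,0],[0,0,0],[0,0,0],[0,0,0],[0,0,0]],"jaw":[100,20,20,20,20]}'
python3 -m crank '{"slide":[[0,0,0],[0,0,0],[0,0,0]],"turn":[[0,0,0],[0,0,0],[0,0,0]],"jaw":[0,0,0]}'
python3 go.py .436 .342 .025 97.5
```

```text
t: 19.08
tool_pos: [0.4351, 0.3403, 0.0267]
eef_rot: [0.661, 0.75, -0.002, 0.0]
wrist_force: [0.4, -0.5, -0.1]
finger_gap: 0.0879
t: 19.5
tool_pos: [0.4358, 0.3426, 0.0267]
eef_rot: [0.66, 0.751, 0.001, -0.0]
wrist_force: [-0.2, -1.0, -0.1]
finger_gap: 0.0665
t: 19.75
tool_pos: [0.4355, 0.3423, 0.0261]
eef_rot: [0.66, 0.751, 0.0, -0.0]
wrist_force: [-0.3, 1.7, 1.0]
finger_gap: 0.0463
t 19.75 slide [-0.4  0.5  1.1] turn [ 0.  -0.  -0.1] pos [0.4355 0.3423 0.0261] gap 0.0463 q [ 1.02  0.4  -0.51 -0.   -0.67 -2.46] F [-0.3  1.7  1. ]
```

```bash
python3 -m crank '{"slide":[[0,0,-20],[0,0,-50],[0,0,-85],[0,0,-100],[0,0,-100]],"turn":[[0,0,0],[0,0,0],[0,0,0],[0,0,0],[0,0,0]],"jaw":[0,0,0,0,0]}'
python3 go.py .442 -.148 .12 97.5
```

```text
t: 20.17
tool_pos: [0.4368, 0.3439, 0.13]
eef_rot: [0.66, 0.751, 0.004, -0.0]
wrist_force: [0.2, 0.4, -1.5]
finger_gap: 0.0462
t 20.17 slide [-488.5  -58.3    7.3] turn [ 0.3 -0.3 -0.1] pos [0.4368 0.3439 0.13  ] gap 0.0462 q [ 1.02  0.26 -0.41  0.   -0.9  -2.46] F [ 0.2  0.4 -1.5]
```

```bash
python3 -m crank '{"slide":[[-40,-4.8,0],[-80,-9.6,0],[-120,-14.4,0],[-160,-19.2,0],[-200,-24,0]],"turn":[[0,0,0],[0,0,0],[0,0,0],[0,0,0],[0,0,0]],"jaw":[0,0,0,0,0]}'
python3 -m crank '{"slide":[[-40,-4.8,0],[-80,-9.6,0],[-120,-14.4,0],[-160,-19.2,0],[-200,-24,0]],"turn":[[0,0,0],[0,0,0],[0,0,0],[0,0,0],[0,0,0]],"jaw":[0,0,0,0,0]}'
python3 -m crank '{"slide":[[0,0,0]],"turn":[[0,0,0]],"jaw":[0]}'
python3 go.py .442 -.148 .06 97.5
```

```text
t: 20.58
tool_pos: [0.4361, 0.1385, 0.1249]
eef_rot: [0.66, 0.751, -0.001, -0.0]
wrist_force: [0.0, -0.5, -0.8]
finger_gap: 0.046
t: 21.0
tool_pos: [0.4379, -0.0627, 0.1252]
eef_rot: [0.66, 0.751, -0.0, -0.0]
wrist_force: [1.0, -0.1, -1.7]
finger_gap: 0.0455
t: 21.08
tool_pos: [0.437, -0.0662, 0.1247]
eef_rot: [0.662, 0.749, -0.001, -0.001]
wrist_force: [-0.0, -0.8, -1.5]
finger_gap: 0.0459
t 21.08 slide [-81.7  -4.9  64.7] turn [-0.2  0.  -0.5] pos [ 0.437  -0.0662  0.1247] gap 0.0459 q [ 0.3   0.09 -0.64 -0.   -0.84 -1.75] F [-0.  -0.8 -1.5]
```

```bash
python3 -m crank '{"slide":[[-35,-2,0],[-65,-4,10],[-83,-5,30],[-83,-5,45],[-83,-5,45]],"turn":[[0,0,0],[0,0,0],[0,0,0],[0,0,0],[0,0,0]],"jaw":[0,0,0,0,0]}'
python3 -m crank '{"slide":[[0,0,0],[0,0,0]],"turn":[[0,0,0],[0,0,0]],"jaw":[0,0]}'
python3 - <<'E'
from h import *
for n in ["wrist","top"]:
    im=env.get_image(n); cv2.imwrite(f"pics/{n}10.png",im["pixels"])
E
python3 go.py .442 -.148 .031 97.5
```

```text
t: 21.5
tool_pos: [0.4417, -0.1448, 0.0773]
eef_rot: [0.662, 0.75, -0.002, -0.002]
wrist_force: [-1.3, 0.8, -1.9]
finger_gap: 0.046
t: 21.67
tool_pos: [0.4448, -0.1435, 0.081]
eef_rot: [0.66, 0.751, -0.0, -0.0]
wrist_force: [0.8, -0.1, -1.7]
finger_gap: 0.0463
t 21.77 slide [-4.3 -3.9 50.6] turn [ 0.1  0.  -0.1] pos [ 0.4453 -0.1432  0.0816] gap 0.0462 q [ 0.11  0.19 -0.64  0.   -0.73 -1.55] F [ 0.3  0.1 -0.9]
```

View pics/wrist10.png

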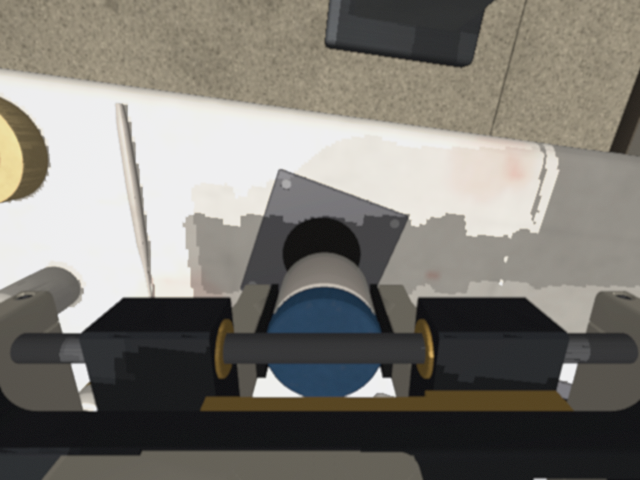

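View pics/top10.png

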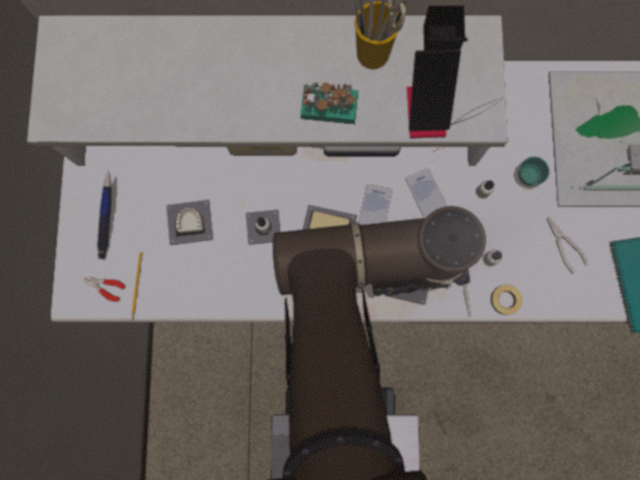

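```bash
python3 -m crank '{"slide":[[-4,-4,15],[-4,-4,30],[-4,-4,38],[-4,-4,42],[-4,-4,42]],"turn":[[0,0,0],[0,0,0],[0,0,0],[0,0,0],[0,0,0]],"jaw":[0,0,0,0,0]}'
python3 -m crank '{"slide":[[0,0,0],[0,0,0]],"turn":[[0,0,0],[0,0,0]],"jaw":[0,0]}'
python3 go.py .442 -.148 .0308 97.5
```

```text
t: 22.18
tool_pos: [0.4412, -0.148, 0.0385]
eef_rot: [0.66, 0.751, -0.0, -0.0]
wrist_force: [0.6, -0.4, -1.3]
finger_gap: 0.0461
t: 22.35
tool_pos: [0.4419, -0.1481, 0.0394]
eef_rot: [0.66, 0.751, 0.0, 0.0]
wrist_force: [-0.4, -0.3, -1.1]
finger_gap: 0.0462
t 22.35 slide [0.1 0.1 8.6] turn [ 0.1  0.  -0.1] pos [ 0.4419 -0.1481  0.0394] gap 0.0462 q [ 0.1   0.26 -0.69  0.   -0.62 -1.54] F [-0.4 -0.3 -1.1]
```

```bash
python3 -m crank '{"slide":[[0,0,4],[0,0,7],[0,0,8.5],[0,0,8.5],[0,0,8.5]],"turn":[[0,0,0],[0,0,0],[0,0,0],[0,0,0],[0,0,0]],"jaw":[0,0,0,0,0]}'
python3 go.py .442 -.148 .0308 97.5
python3 -m crank '{"slide":[[0,0,0],[0,0,0],[0,0,0],[0,0,0],[0,0,0]],"turn":[[0,0,0],[0,0,0],[0,0,0],[0,0,0],[0,0,0]],"jaw":[85,85,85,85,85]}'
python3 -m crank '{"slide":[[0,0,-40],[0,0,-80],[0,0,-100],[0,0,-100],[0,0,-100]],"turn":[[0,0,0],[0,0,0],[0,0,0],[0,0,0],[0,0,0]],"jaw":[100,100,100,100,100]}'
python3 - <<'E'
from h import *
for n in ["wrist","top"]:
    im=env.get_image(n); cv2.imwrite(f"pics/{n}11.png",im["pixels"])
    for r in env.regions_of("jar_center",n): print(r["bbox"],fit(im,r["pixels"],SH["jar_center"]+[0,0,.004],(.442,-.148),fixyaw=True))
E
python3 go.py .442 -.148 .0308 97.5
```

```text
t: 22.77
tool_pos: [0.4412, -0.1483, 0.0302]
eef_rot: [0.66, 0.751, -0.0, -0.0]
wrist_force: [-0.1, 1.0, -0.5]
finger_gap: 0.0459
t 22.77 slide [ 0.2  0.9 -0.6] turn [-0.  -0.  -0.1] pos [ 0.4412 -0.1483  0.0302] gap 0.0459 q [ 0.1   0.28 -0.7  -0.   -0.6  -1.54] F [-0.1  1.  -0.5]
t: 23.18
tool_pos: [0.4413, -0.1483, 0.0303]
eef_rot: [0.66, 0.751, 0.0, 0.0]
wrist_force: [0.0, 0.8, 0.3]
finger_gap: 0.0718
t: 23.6
tool_pos: [0.442, -0.1482, 0.1316]
eef_rot: [0.66, 0.751, 0.001, 0.001]
wrist_force: [-0.8, -0.4, -0.5]
finger_gap: 0.0877
[325.7, 247.8, 71.8, 87.7] (np.float64(0.4403206081390381), np.float64(-0.15033732986450205), 0, np.float64(0.9636714458465576))
[262.2, 225.1, 42.1, 35.9] (np.float64(0.442), np.float64(-0.148), 0, np.float64(0.0))
[187.4, 221.3, 47.0, 40.4] (np.float64(0.442), np.float64(-0.148), 0, np.float64(0.0))
[411.8, 290.1, 9.1, 1.9] (np.float64(0.41828125000000005), np.float64(-0.13180468749999993), 0, np.float64(0.04896223545074463))
t 23.8 slide [ 0.1  1.8 98.4] turn [-0.1 -0.  -0.2] pos [ 0.4404 -0.1483  0.1292] gap 0.0877 q [ 0.1   0.12 -0.59 -0.   -0.86 -1.54] F [ 0.2 -0.3 -0.8]
```

View pics/wrist11.png

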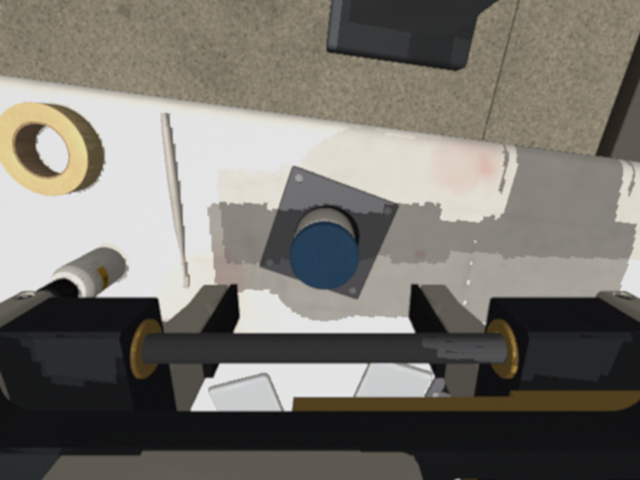

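```bash
python3 -m crank '{"slide":[[0,0,-40],[0,0,-80],[-30,0,-100],[-70,0,-100],[-110,0,-100]],"turn":[[0,0,0],[0,0,0],[0,0,0],[0,0,0],[0,0,0]],"jaw":[100,100,100,100,100]}'
python3 -m crank '{"slide":[[-40,0,0],[-80,0,0],[-120,0,0],[-160,0,0],[-200,0,0]],"turn":[[0,0,0],[0,0,0],[0,0,0],[0,0,0],[0,0,0]],"jaw":[100,100,100,100,100]}'
python3 -m crank '{"slide":[[0,0,0],[0,0,0],[0,0,0]],"turn":[[0,0,0],[0,0,0],[0,0,0]],"jaw":[100,100,100]}'
python3 - <<'E'
from h import *
P=dict(jar=(.444,-.146),wax=(.566,.036),glue=(.568,.1855),model=(.5795,.3557))
for n in ["top","scene"]:
    im=env.get_image(n); cv2.imwrite(f"pics/{n}12.png",im["pixels"])
    if n=="top": cv2.imwrite("pics/top12c.png",cv2.resize(im["pixels"][160:330,150:450],None,fx=2.6,fy=2.6,interpolation=cv2.INTER_CUBIC))
    for q,y in [("jar_center",0),("wax_center",-.2),("glue_center",0),("model_center",.13)]:
        for r in env.regions_of(q,n):
            p=P[q.split("_")[0]]; b=r["bbox"]; x0=ray(im,b[:2],.02)[0]
            if np.hypot(*(x0[:2]-p))<.08: print(n,q,round(r["score"],2),np.round(fit(im,r["pixels"],SH[q]+[0,0,.004],p,(y,),q[0] in"jg"),4),p)
E
```

```text
t: 24.22
tool_pos: [0.4563, -0.2582, 0.2314]
eef_rot: [0.659, 0.752, 0.001, 0.001]
wrist_force: [1.8, 1.2, -0.4]
finger_gap: 0.088
t: 24.63
tool_pos: [0.4804, -0.4577, 0.2283]
eef_rot: [0.66, 0.751, -0.0, -0.001]
wrist_force: [1.0, 0.3, 1.0]
finger_gap: 0.0875
t: 24.88
tool_pos: [0.4802, -0.4557, 0.2282]
eef_rot: [0.661, 0.751, -0.0, -0.002]
wrist_force: [0.1, 0.0, 0.5]
finger_gap: 0.0878
top jar_center 0.95 [ 0.4442 -0.1482  0.      0.9069] (0.444, -0.146)
top wax_center 0.75 [ 0.5688  0.0368 -0.2133  0.9068] (0.566, 0.036)
top model_center 0.85 [0.5824 0.354  0.1269 0.8331] (0.5795, 0.3557)
scene jar_center 0.98 [ 0.4415 -0.1459  0.      0.9124] (0.444, -0.146)
scene wax_center 0.66 [ 0.5655  0.0413 -0.2166  0.8486] (0.566, 0.036)
scene glue_center 0.92 [0.5672 0.1914 0.     0.8429] (0.568, 0.1855)
scene model_center 0.8 [0.5806 0.3553 0.0665 0.835 ] (0.5795, 0.3557)
```

View pics/top12c.png

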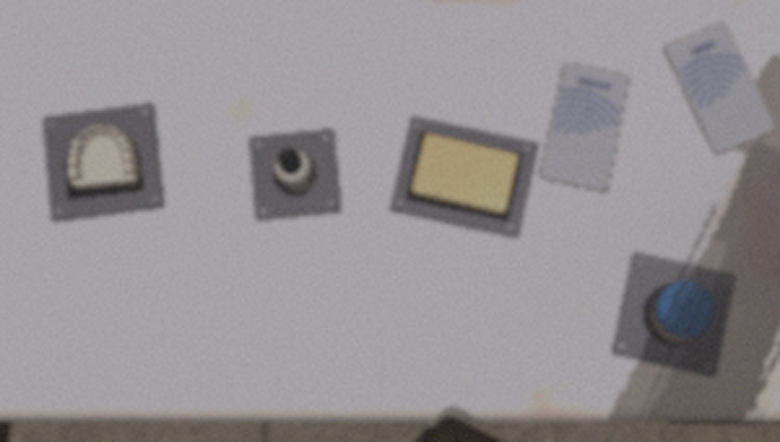

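View pics/scene12.png

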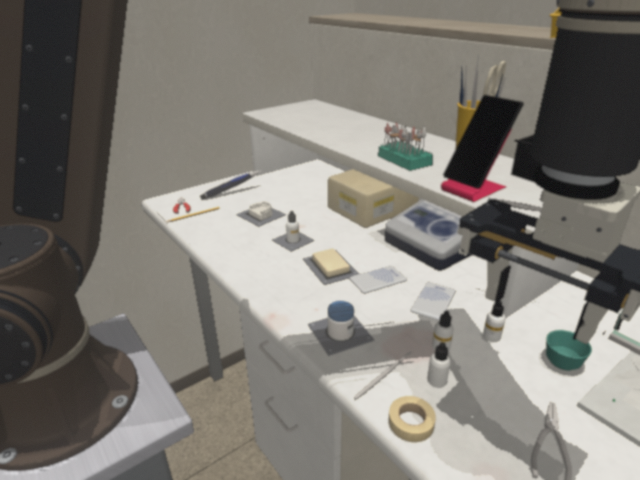

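```bash
python3 - <<'E'
from plant import env
print(env.job_done())
s=env.get_state();print(s["t"])
E
```

```text
the job is handed in; nothing more can be done
None
the job is handed in; nothing more can be done
```

All four things are on their pads, and I handed the job in at about 25 s. I moved them in this order: glue bottle to the glue pad, wax block to the wax pad, dental model to the model pad with its front at the rounded end, and jar to the jar pad. After that I drew the gripper clear.

The last pictures, from the top and scene cameras, gave:

| Thing | Distance from outline centre | Direction |
|---|---|---|
| Jar | about 2–3 mm | – |
| Wax block | about 3 mm (top), 5 mm (scene) | within about 0.01 rad of the outline (top and scene) |
| Dental model | about 1–4 mm | about 0.01 rad (top), 0.07 rad (scene) |
| Glue bottle | about 6 mm (scene only) | – |

- **Glue bottle:** the top camera's network did not find it on its pad at the end. The only final measurement is the scene camera's, which read the wax block about 5 mm to the same side, so part of that 6 mm is probably camera error. The gripper released the bottle within 2 mm of the outline's centre, and the top picture shows it upright there.
- **Camera disagreement:** the cameras differ from each other by about 3–5 mm, which is still inside the tolerances.
- **Wax carver:** it lies in the same spot in the first and last scene pictures, judged by eye rather than measured. The gripper was not brought down beside it.

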